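# Empty the dowel hopper into its catch tray and ease the lid shut

## Robot

A 7-joint arm with a two-finger parallel gripper is mounted at the origin on a cart in front of the work surface, level with it; the furniture and walls round the work are solid. World frame = base frame: x ahead of the robot, y to its left, z up, the work surface at z = 0. Lengths are in m, angles in rad, forces in N, time in s.
With the tool pointing down it reaches from about 0.425 to 0.875 m from the base axis. Payload 8.4 kg.
Tool frame: the origin (TCP) lies between the finger pads; the fingertips stand 22 mm ahead of it and the grasp point (between the pads) lies 3 mm ahead of it; z points along the fingers, x is the direction in which the jaws open and shut, and the axes are right-handed (so a half turn about z gives the same grasp; the last joint's range is limited). The gripper opens to 85 mm and grips with 20 to 120 N. Pads are 22 mm wide; open, the fingers measure 114 mm over their backs; the gripper's body (76 mm by 85 mm) begins 54 mm behind the grasp point. The pads swing forward as they close: fully open they stand 13 mm farther back than shut.
Start: joints at [-1.419, 0.333, 0.04, 1.465, -0.013, 1.343, -0.059], TCP at [0.161, 0.63, 0.253] pointing down, gripper open.
Joint ranges: [-2.58, 2.58], [-0.38, 2.09], [-1.3, 1.39], [0.25, 2.4], [-1.5, 4.64], [0.08, 2.09], [-2.65, 2.65]. Speed limits (rad/s): [2.22, 2.22, 2.79, 2.79, 3.14, 3.14, 3.14].

## Interface

Orientations are given as a unit quaternion [w, x, y, z].
In Python, from workcell import env, get_image, camera_model, workorder gives the robot as it stands.
- The arm moves only by the tool drive_tool, never from a script. Its argument "deltas" is a list that holds one entry, the list of rows, each a list of 7 numbers: the shift along the tool's x, y, z in cm, then the turn, a rotation vector about the tool's x, y, z in rad, then the closure, from 0 (fully open) to 1 (shut). In form: [[[dx, dy, dz, rx, ry, rz, gripper], ...]]. A call has 1 to 10 rows; each row is the pose to reach, as a shift and turn from the pose commanded when the call began, along the tool's axes at that moment; what a row does not reach only later rows make up. A row lasts 1/8 s, in which the tool goes at most 62.5 mm and 10.7 degrees, less where a joint would pass 70% of its speed; a pose out of reach is approached as far as the arm can. A call with a gripper value outside its range is refused whole. The fingers move at their own pace and stop on an object; "newtons" is the grip in N (left out, the last holds). Time passes only in rows, so rows that repeat a pose let the fingers close. It gives the time, the measured TCP pose, the force and the opening at its end, in the units of the state.
- env.get_state(): the state, without advancing time (a new reading comes with each control period).
- get_image(name): name is "side" or "top"; returns the picture (400x640x3 uint8, red, green, blue); there is no depth.
- camera_model(name): a dict with "fx", "fy", "cx", "cy" (pixels), "eye" and "rotation" of the camera in the world. Camera axes: x right, y down, z forward; pixel columns grow to the right and rows downward; lengths in m; the calibration is good to about 2 mm. A picture is of the moment at which its call begins. camera_model takes no time and is no camera call.
- workorder.hand_in(): hands the job in, once; it reports no verdict.
The state is a dict: "clock": time; "joint_pos": joint angles; "qvel": joint speeds; "tau": joint torques, N m; "tool_pos": TCP position; "eef_rot": TCP orientation; "wrist_force": force on the tool from outside, world axes, zero at the start; "wrist_torque": the same for the moment, N m; "gripper_width": finger opening in m.
Only numpy, scipy, OpenCV 4.12 (cv2) and the standard library are available. Lean on these libraries where they do the work, as an engineer would, in place of code of your own. Each camera call takes 0.05 s, during which the arm holds its last target.

## Task

Empty the dowel hopper without picking anything up: with your fingers, push the loose catch tray along the table until it meets the hopper's base board, squarely under the spout. Then press the black pad of the lever right down and keep it down until all four dowels have rolled into the tray, and let the lever come back up slowly under your fingers until the lid is shut, so that the spring never snaps it shut. Touch neither the lid nor the dowels, and leave everything else on the table alone.

Things in the scene. Friction and masses are not known exactly. Their poses are not given: they have to be found in the camera images.
- hopper: Dowel hopper, fixed: plywood base 150 (x) by 190 mm (y) with a trough sloping 14 deg down to its own +y (robot's left). Lip at y = 88, z = 46 mm, 34 mm clear below. The base's end face at y = 70 mm is the tray's stop. Side boards reach 140 mm up, lever crank (robot's side) 165 mm. Origin on the table on the centre line; z up, -x faces the robot at yaw 0.
- lid: Steel flap, 98 mm wide, 50 mm long, closing the trough's lower end; hung from a shaft at its upper edge (origin; y = 70, z = 98 mm in the hopper's frame). A pull rod on the robot's side links it 1:1 to the lever; a torsion spring shuts it. Not to be touched.
- lever (a joint): Lever angle, rad, equal to the lid's opening: 0 = lever up, lid shut on its stop; 0.70 = lever right down, lid wide open. The dowels roll out from about 0.4 on, within 2 s. The spring always drives it back to 0; let go, the lid snaps shut at many rad/s.
- lever_pad (a point): Middle of the top face of the lever's black pad, 40 (hopper x) by 50 mm (y). Lid shut: at x -68, y -189, z 188 mm in the hopper's frame, sloping 20 deg (outer end higher). Swings on a 140 mm arc about y -61, z 131; right down: y -196, z 92 mm (96 mm lower), sloping the other way, under 15 mm of sideways shift. Takes 3 N at first, 6 N at the bottom. Nothing stands under it.
- tray: Loose open wooden catch tray, 150 (x) by 142 (y) by 30 mm high, walls 6 mm, about 0.45 kg; origin at the centre of its underside, axes along its sides. Starts 35 to 80 mm short of the hopper on its +y side, nearly in line. Home: wall against the base board, origin at x 0, y 141 mm in the hopper's frame, the lip 12 mm inside its near wall. Slides at 2 to 5 N.
- dowel_1: Wooden dowel blank, 18 mm round, 90 mm long, about 18 g, lying across the trough behind the shut lid at the start; origin at its centre, its length along x. Not to be touched; it rolls by itself.
- dowel_2: Wooden dowel blank, 18 mm round, 90 mm long, about 18 g, lying across the trough behind the shut lid at the start; origin at its centre, its length along x. Not to be touched; it rolls by itself.
- dowel_3: Wooden dowel blank, 18 mm round, 90 mm long, about 18 g, lying across the trough behind the shut lid at the start; origin at its centre, its length along x. Not to be touched; it rolls by itself.
- dowel_4: Wooden dowel blank, 18 mm round, 90 mm long, about 18 g, lying across the trough behind the shut lid at the start; origin at its centre, its length along x. Not to be touched; it rolls by itself.
- push_pad_1: Yellow push pad with a tall handle, 132x90x105 mm, at the right end of the table. A bystander: leave alone. Origin at the middle of its underside.
- push_pad_2: Second yellow push pad, 126x90x99 mm, at the right end of the table. A bystander: leave alone. Origin at the middle of its underside.
- spanner_3: Bright spanner, 32x135x9 mm, on the robot's side of the hopper. A bystander: leave alone. Origin at the middle of its underside.
- block: Reddish wood block, 42x70x30 mm, behind the hopper. A bystander: leave alone. Origin at the middle of its underside.
- tin: White tin with a lid, 46 mm round and 50 mm high, behind the hopper. A bystander: leave alone. Origin at the middle of its underside.
- offcut: Flat wood offcut, 60x85x18 mm, on the robot's side of the tray. A bystander: leave alone. Origin at the middle of its underside.

How it is judged:
On the way, in this order (a step that is already met when the one before it is completed fails the run):
1. the tray is pushed home under the spout while the lid is still shut (y of tray in the frame of hopper below 0.151 m and x of tray in the frame of hopper between -0.02 and 0.02 m and angle between the x axis of tray and the x axis of hopper, either way round below 0.15 rad and value of joint lever below 0.1 rad), for 0.2 s.
2. the lever is held down, the lid stands open and all four dowels are in the tray (value of joint lever above 0.4 rad and x of dowel_1 in the frame of tray between -0.066 and 0.066 m and y of dowel_1 in the frame of tray between -0.064 and 0.064 m and z of each of dowel_1, dowel_2, dowel_3, dowel_4 in the frame of tray below 0.045 m and x of dowel_2 in the frame of tray between -0.066 and 0.066 m and y of dowel_2 in the frame of tray between -0.064 and 0.064 m and x of dowel_3 in the frame of tray between -0.066 and 0.066 m and y of dowel_3 in the frame of tray between -0.064 and 0.064 m and x of dowel_4 in the frame of tray between -0.066 and 0.066 m and y of dowel_4 in the frame of tray between -0.064 and 0.064 m and y of tray in the frame of hopper below 0.151 m and x of tray in the frame of hopper between -0.02 and 0.02 m and angle between the x axis of tray and the x axis of hopper, either way round below 0.15 rad), for 0.2 s.
3. the lid is shut again (value of joint lever below 0.04 rad), for 0.2 s.
At the end, for the whole second after the job is handed in: The lid is shut (lever within 0.04 rad of its upper stop), the tray stands within 10 mm of the base board and 20 mm of the hopper's centre line and is within 0.15 rad of square to it, and all four dowels lie at rest inside the tray (value of joint lever below 0.04 rad and y of tray in the frame of hopper below 0.151 m and x of tray in the frame of hopper between -0.02 and 0.02 m and angle between the x axis of tray and the x axis of hopper, either way round below 0.15 rad and x of dowel_1 in the frame of tray between -0.066 and 0.066 m and y of dowel_1 in the frame of tray between -0.064 and 0.064 m and z of each of dowel_1, dowel_2, dowel_3, dowel_4 in the frame of tray below 0.045 m and x of dowel_2 in the frame of tray between -0.066 and 0.066 m and y of dowel_2 in the frame of tray between -0.064 and 0.064 m and x of dowel_3 in the frame of tray between -0.066 and 0.066 m and y of dowel_3 in the frame of tray between -0.064 and 0.064 m and x of dowel_4 in the frame of tray between -0.066 and 0.066 m and y of dowel_4 in the frame of tray between -0.064 and 0.064 m and linear speed of tray below 0.02 m/s and linear speed of each of dowel_1, dowel_2, dowel_3, dowel_4 below 0.03 m/s); the robot touches nothing.
It fails at once if the lid snaps shut: the lever swings up faster than 1.5 rad/s (velocity of joint lever below -1.5 rad/s).
It fails at once if the robot works the lid itself instead of the lever (contact force between any of the fingers, the arm and lid above 1 N).
It fails at once if the robot handles a dowel (contact force between any of the fingers, the arm and dowel_1 above 0.5 N or contact force between any of the fingers, the arm and dowel_2 above 0.5 N or contact force between any of the fingers, the arm and dowel_3 above 0.5 N or contact force between any of the fingers, the arm and dowel_4 above 0.5 N).
It fails at once if the tray is lifted or tipped instead of pushed along the table (height (world z) of tray above 0.012 m or angle between tray's own z axis and vertical above 0.12 rad).
It fails at once if a bystander is moved by more than 20 mm (distance of any of push_pad_1, push_pad_2, spanner_3, block, tin, offcut from where it was at the start of the episode above 0.02 m).
It also fails if it takes over 54 s, if anything falls off the work surface, if the arm or the gripper's body presses on something with over 40 N, if the wrist force passes 120 N, or if a joint passes its speed limit or range.

## Working session

There is one attempt and no reset: what is moved stays moved. The work goes in short steps, Python scripts to look and compute and a tool call to move; the robot and the scene stay as the last step left them, time stands still between calls to the robot, and variables do not carry over. Pictures are saved under pics/ and viewed, and the job is handed in when it is done.

Besides the shell and the picture viewer there is one more tool, called after ">>>" as name(argument=value, ...), one argument or row to a line, values as JSON. drive_tool: Moves the arm, as the interface text tells. Its arguments: {"type":"object","properties":{"deltas":{"type":"array","items":{"type":"array","items":{"type":"array","items":{"type":"number"}}}},"newtons":{"type":"number"}},"required":["deltas"]}

```bash
mkdir -p pics
python3 - <<'E'
from workcell import env,get_image,camera_model
import cv2
for n in("side","top"):
    cv2.imwrite(f"pics/{n}0.png",get_image(n)[:,:,::-1]); print(n,camera_model(n))
print(env.get_state())
E
```

```text
side {'fx': 476.4141800625538, 'fy': 476.4141800625538, 'cx': 319.089180335373, 'cy': 198.1701875457409, 'eye': array([-0.09997266, -1.39148676,  0.66963847]), 'rotation': array([-0.55301151,  0.79815481, -0.19695571,  0.13540909])}
top {'fx': 413.7172268600255, 'fy': 413.7172268600255, 'cx': 321.86692474048556, 'cy': 193.38307536588601, 'eye': array([ 0.44915811, -0.1871013 ,  1.23351493]), 'rotation': array([-0.02638174,  0.71168678, -0.70170398,  0.02043167])}
{'clock': 0.1, 'joint_pos': array([-1.41921892,  0.33382725,  0.03981503,  1.46618549, -0.01337298,
        1.34329138, -0.05848154]), 'qvel': array([-0.00090161, -0.00490945, -0.00065871, -0.00164792, -0.00053532,
       -0.00018672,  0.00021742]), 'tau': array([ 4.61896430e-03, -6.60006666e+01,  1.37061920e+00, -4.06469178e+01,
        1.70657696e-02,  8.97426362e-03, -4.37581423e-05]), 'tool_pos': array([0.16120426, 0.62930087, 0.25251648]), 'eef_rot': array([ 4.83094009e-04,  7.89966602e-01,  6.13149448e-01, -5.38181979e-04]), 'wrist_force': array([0.26887779, 0.19817898, 0.31763878]), 'wrist_torque': array([-0.04678821,  0.0115642 ,  0.00511352]), 'gripper_width': 0.08542051944590576}
```

View pics/top0.png

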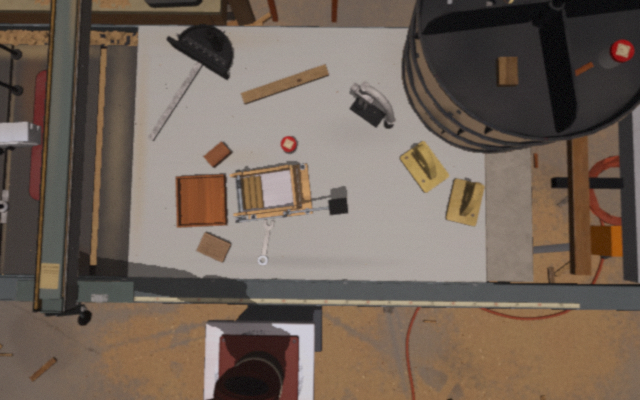

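View pics/side0.png

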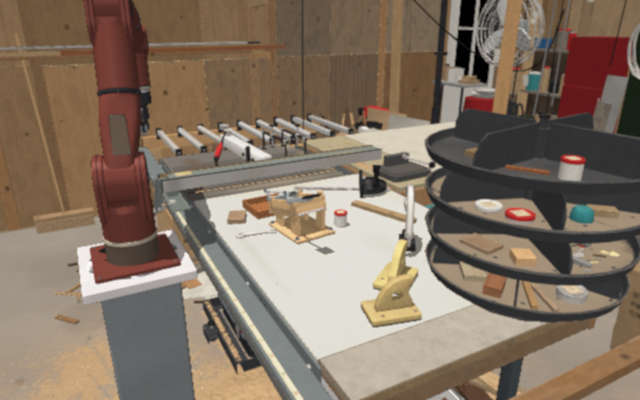

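```bash
cat > h.py <<'E'
import numpy as np,cv2
from scipy.spatial.transform import Rotation as R
from workcell import env,get_image,camera_model
def cam(n):
    c=camera_model(n); q=c['rotation']; return c,R.from_quat([q[1],q[2],q[3],q[0]]).as_matrix(),c['eye']
def proj(n,P):
    c,M,e=cam(n); p=(np.atleast_2d(P)-e)@M
    return np.c_[c['fx']*p[:,0]/p[:,2]+c['cx'],c['fy']*p[:,1]/p[:,2]+c['cy']]
def unproj(n,uv,z):
    c,M,e=cam(n); uv=np.atleast_2d(uv).astype(float)
    d=np.c_[(uv[:,0]-c['cx'])/c['fx'],(uv[:,1]-c['cy'])/c['fy'],np.ones(len(uv))]@M.T
    return e+d*((z-e[2])/d[:,2])[:,None]
def crop(n,f,r,s,im=None):
    im=get_image(n) if im is None else im
    x0,y0,x1,y1=r
    cv2.imwrite(f,cv2.resize(im[y0:y1,x0:x1,::-1],None,fx=s,fy=s,interpolation=cv2.INTER_CUBIC))
E
python3 - <<'E'
from h import *
im=cv2.imread('pics/top0.png')[:,:,::-1]
crop('top','pics/topc.png',(165,125,365,275),4,im)
im=cv2.imread('pics/side0.png')[:,:,::-1]
crop('side','pics/sidec.png',(220,170,360,270),5,im)
print(proj('top',[[0,0,0],[.161,.63,.25],[.161,.63,.0]]),proj('side',[[.161,.63,.25],[0,0,0]]))
print(unproj('top',[[177,177],[226,175],[228,225],[179,227]],.03))
E
```

```text
[[258.6635687  374.73984526]
 [-25.19509746 339.03524483]
 [ 46.49952462 314.8490181 ]] [[145.38347733 129.72544032]
 [134.17864458 257.33407366]]
[[0.57113485 0.24893378 0.03      ]
 [0.57896973 0.10521309 0.03      ]
 [0.43304195 0.09504376 0.03      ]
 [0.42517954 0.23760281 0.03      ]]
```

View pics/topc.png

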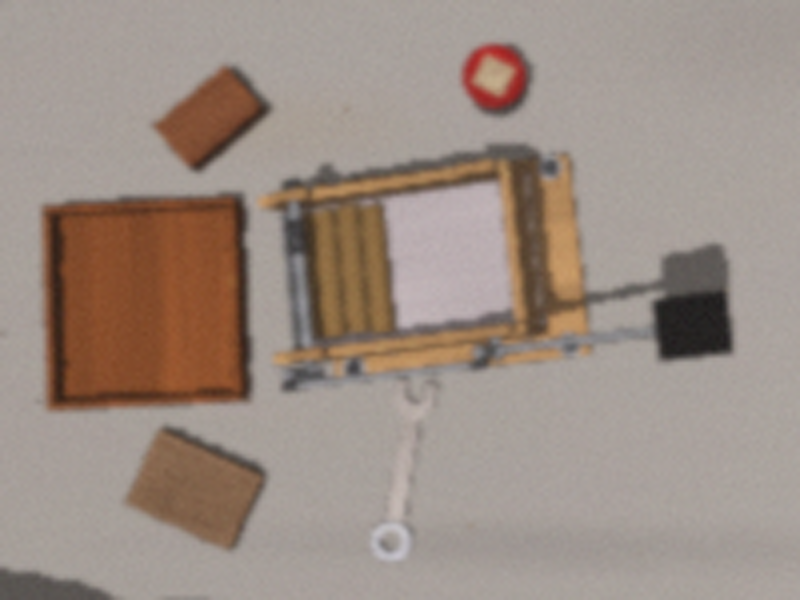

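View pics/sidec.png

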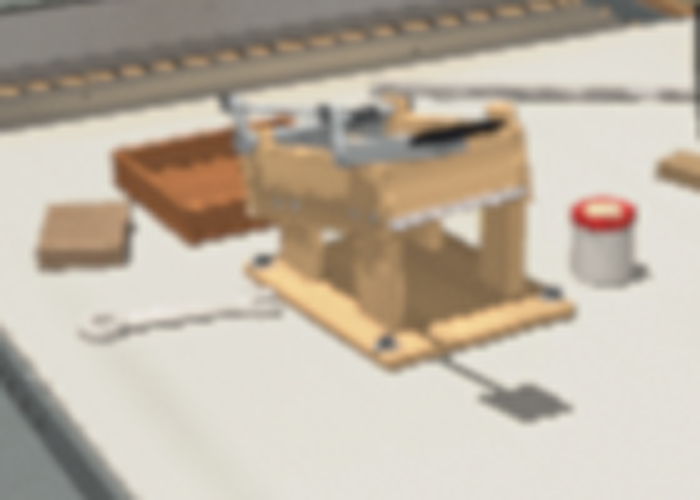

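```bash
cat >> h.py <<'E'
def W(p,hp):  # hopper(frame pose x,y,yaw)->world
    x,y,t=p; c,s=np.cos(t),np.sin(t); hp=np.atleast_2d(hp).astype(float)
    return np.c_[x+c*hp[:,0]-s*hp[:,1],y+s*hp[:,0]+c*hp[:,1],hp[:,2]]
E
python3 - <<'E'
from h import *
from scipy.optimize import least_squares
px=lambda a:np.array(a)/4+[165,125]
s=np.sin(np.radians(20))*.025;c=np.cos(np.radians(20))*.025
hp=[[.075,-.12,.012],[-.075,-.12,.012]]+[[-.068+a*.02,-.189-b*c,.188+b*s] for a,b in((1,-1),(1,1),(-1,1),(-1,-1))]
uv=px([[570,152],[590,352],[655,296],[728,291],[733,354],[660,360]])
f=lambda p:(proj('top',W(p,hp))-uv).ravel()
r=least_squares(f,[.5,0,0]);print(r.x,np.round(r.fun,1))
hop=r.x
# tray: top outer corners z=.03
tp=[[.075,.071,.03],[.075,-.071,.03],[-.075,-.071,.03],[-.075,.071,.03]]
tuv=px([[42,205],[242,196],[248,400],[49,408]])
r=least_squares(lambda p:(proj('top',W(p,tp))-tuv).ravel(),[.5,.17,0]);print(r.x,np.round(r.fun,1))
t=r.x;np.save('fit.npy',[hop,t])
d=t[:2]-hop[:2];a=hop[2];print('tray in hopper',[np.cos(a)*d[0]+np.sin(a)*d[1],-np.sin(a)*d[0]+np.cos(a)*d[1]],t[2]-a)
print('home world',W(hop,[[0,.141,0],[-.068,-.189,.188],[-.068,-.196,.092],[0,.28,0]]))
print('pad from top img',unproj('top',px([[694,324]]),.188),'offcut',unproj('top',px([[128,500],[165,428],[265,470],[232,548]]),.018), 'block',unproj('top',px([[155,125],[232,68],[268,105],[196,168]]),.03),'tin',unproj('top',px([[495,78]]),.05))
print('lid shaft',proj('top',W(hop,[[0,.07,.098]]))*4-[660,500])
im=cv2.imread('pics/top0.png')
for P in list(hp)+[[x,.07,z] for x in(-.075,.075) for z in (.0,.012)]+[[x,.088,.046] for x in(-.049,.049)]+[[0,.07,.098]]:
    u=proj('top',W(hop,[P]))[0]; 
    im2=im if 'big' not in globals() else big
    if 'big' not in globals(): big=cv2.resize(im[125:275,165:365],None,fx=4,fy=4,interpolation=cv2.INTER_CUBIC)
    q=((u-[165,125])*4).astype(int); cv2.circle(big,tuple(map(int,q)),3,(0,255,0),1)
cv2.imwrite('pics/ov.png',big)
E
```

```text
[ 0.5315655  -0.02366337  0.11818165] [ 0.6 -0.   0.8  0.2 -0.7  0.6 -0.3 -0.5  0.2 -0.4 -0.3  0.2]
[0.50332268 0.17520781 0.061611  ] [ 0.9 -0.2 -0.7 -0.2 -0.6  0.   0.4  0.4]
tray in hopper [np.float64(-0.004597573739249759), np.float64(0.20081400738341418)] -0.05657065485262416
home world [[ 0.51494065  0.11635311  0.        ]
 [ 0.4863242  -0.21936269  0.188     ]
 [ 0.48714955 -0.22631387  0.092     ]
 [ 0.49855162  0.25438354  0.        ]]
pad from top img [[ 0.48706223 -0.2202856   0.188     ]] offcut [[0.35867311 0.18654336 0.018     ]
 [0.41149127 0.16115596 0.018     ]
 [0.38196584 0.08682546 0.018     ]
 [0.3250462  0.10930273 0.018     ]] block [[0.63347172 0.17238803 0.03      ]
 [0.67652007 0.11697294 0.03      ]
 [0.64938372 0.08962778 0.03      ]
 [0.60207942 0.14118679 0.03      ]] tin [[ 0.66788916 -0.07877896  0.05      ]]
lid shaft [[303.98287328 270.61955058]]
```

View pics/ov.png

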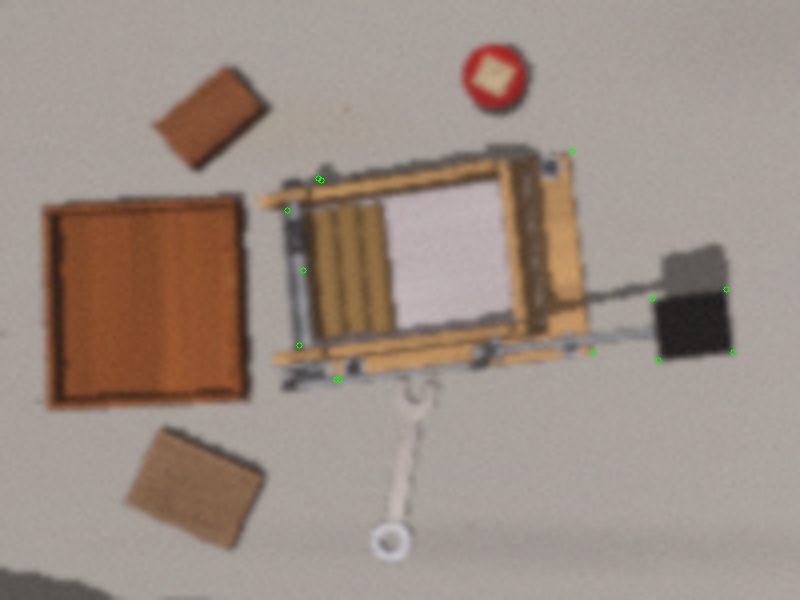

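Run:
```python
from h import *
im=cv2.imread('pics/side0.png')[:,:,::-1]; crop('side','pics/sidebeam.png',(60,90,400,260),2.3,im)
for z in(0,.05,.1,.15,.2,.3,.4,.5):
    a=unproj('top',[[78,200],[40,200],[300,300],[300,278],[90,30]],z)
    print(z,np.round(a[:,:2],2).tolist(),np.round(proj('side',a)).tolist())
```

```text
0 [[0.5, 0.55], [0.5, 0.67], [0.22, -0.12], [0.28, -0.12], [1.03, 0.55]] [[236.0, 181.0], [227.0, 174.0], [216.0, 258.0], [236.0, 253.0], [339.0, 165.0]]
0.05 [[0.5, 0.52], [0.5, 0.63], [0.23, -0.12], [0.29, -0.12], [1.0, 0.52]] [[237.0, 172.0], [228.0, 165.0], [218.0, 242.0], [237.0, 238.0], [338.0, 158.0]]
0.1 [[0.5, 0.49], [0.5, 0.6], [0.23, -0.12], [0.29, -0.12], [0.98, 0.49]] [[238.0, 163.0], [230.0, 157.0], [220.0, 227.0], [239.0, 223.0], [337.0, 149.0]]
0.15 [[0.49, 0.46], [0.49, 0.57], [0.24, -0.12], [0.3, -0.12], [0.96, 0.46]] [[239.0, 153.0], [231.0, 148.0], [222.0, 211.0], [240.0, 207.0], [336.0, 141.0]]
0.2 [[0.49, 0.43], [0.49, 0.53], [0.25, -0.13], [0.31, -0.13], [0.93, 0.43]] [[240.0, 143.0], [232.0, 138.0], [224.0, 194.0], [242.0, 191.0], [335.0, 132.0]]
0.3 [[0.49, 0.37], [0.49, 0.46], [0.27, -0.13], [0.32, -0.13], [0.89, 0.37]] [[242.0, 121.0], [235.0, 117.0], [229.0, 160.0], [245.0, 158.0], [333.0, 112.0]]
0.4 [[0.48, 0.31], [0.48, 0.39], [0.29, -0.14], [0.33, -0.14], [0.84, 0.31]] [[245.0, 97.0], [238.0, 94.0], [234.0, 125.0], [248.0, 123.0], [330.0, 91.0]]
0.5 [[0.48, 0.25], [0.48, 0.32], [0.31, -0.15], [0.35, -0.14], [0.79, 0.25]] [[248.0, 71.0], [241.0, 69.0], [239.0, 87.0], [252.0, 86.0], [327.0, 67.0]]
```

View pics/sidebeam.png

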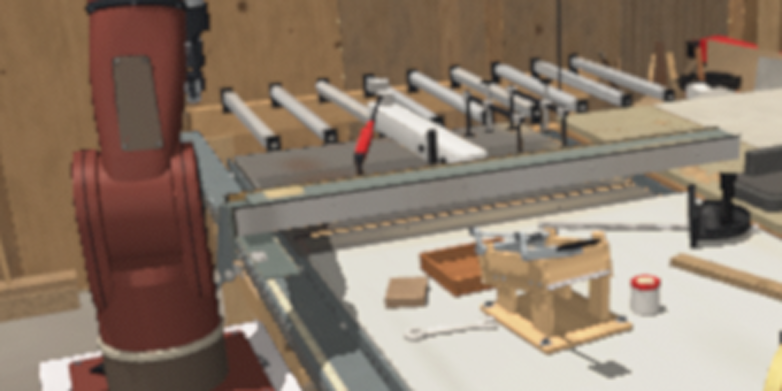

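```bash
cat >> h.py <<'E'
def delta(pos,yaw):
    """row (cm, rotvec) from present tool pose to world pos, straight down with tool x at world yaw (mod pi)"""
    s=env.get_state(); q=s['eef_rot']; M=R.from_quat([q[1],q[2],q[3],q[0]]).as_matrix()
    best=None
    for k in(0,np.pi):
        a=yaw+k; T=np.array([[np.cos(a),np.sin(a),0],[np.sin(a),-np.cos(a),0],[0,0,-1]]).T
        T=np.array([[np.cos(a),np.sin(a),0],[np.sin(a),-np.cos(a),0],[0,0,-1.]])  # columns x,y,z (symmetric)
        rv=R.from_matrix(M.T@T).as_rotvec()
        if best is None or np.linalg.norm(rv)<np.linalg.norm(best): best=rv
    d=M.T@(np.array(pos)-s['tool_pos'])*100
    print(np.round(d,2),np.round(best,3),'pos',np.round(s['tool_pos'],4),'F',np.round(s['wrist_force'],2),'t',round(s['clock'],2),'q',np.round(s['joint_pos'],2))
hop,tray0=np.load('fit.npy') if __import__('os').path.exists('fit.npy') else (0,0)
E
python3 - <<'E'
from h import *
delta(W(hop,[[-.003,.305,.2]])[0],hop[2])
E
```

```text
[-25.72  40.8    5.29] [1.000e-03 1.000e-03 1.202e+00] pos [0.1612 0.6293 0.2525] F [0.27 0.2  0.32] t 0.1 q [-1.42  0.33  0.04  1.47 -0.01  1.34 -0.06]
```

>>> drive_tool(
  deltas=[
    [[-3,4.5,0,0,0,0.13,0],[-6,9.5,0,0,0,0.27,0],[-9,14.5,0,0,0,0.41,0],[-12,19,0,0,0,0.55,0],[-15,24,0,0,0,0.7,0],[-18,28.5,0,0,0,0.84,0],[-21,33.5,1,0,0,0.98,0],[-24,38,3,0,0,1.12,0],[-25.7,40.8,5.3,0,0,1.2,0],[-25.7,40.8,5.3,0,0,1.2,0]],
  ],
)

```text
clock: 1.35
tool_pos: [0.4935, 0.276, 0.1984]
eef_rot: [0.002, 0.998, 0.057, -0.001]
wrist_force: [0.1, 0.4, 0.2]
gripper_width: 0.0855
```

Run:
```python
from h import *
delta(W(hop,[[-.003,.305,.03]])[0],hop[2])
crop('top','pics/t1.png',(125,125,365,295),3.3)
```

```text
[-1.000e-02 -3.500e-01  1.684e+01] [ 0.003  0.002 -0.004] pos [0.4935 0.276  0.1984] F [0.08 0.44 0.22] t 1.35 q [-0.98  0.21  0.45  1.76 -0.09  1.19 -0.39]
```

View pics/t1.png

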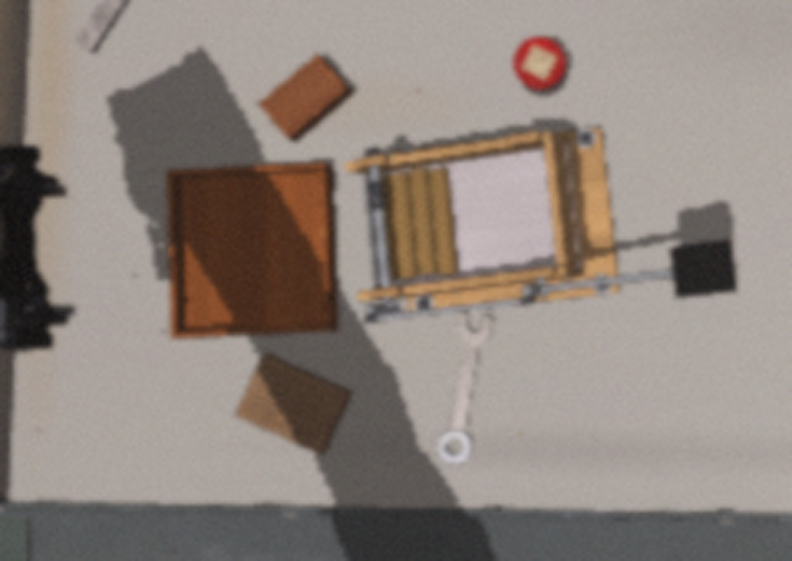

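>>> drive_tool(
  deltas=[
    [[0,-0.4,4,0,0,0,0],[0,-0.4,8,0,0,0,0],[0,-0.4,12,0,0,0,0],[0,-0.4,14.5,0,0,0,0],[0,-0.4,16,0,0,0,0],[0,-0.4,17,0,0,0,0],[0,-0.4,17.2,0,0,0,0],[0,-0.4,17.2,0,0,0,0]],
  ],
)

```text
clock: 2.4
tool_pos: [0.4927, 0.2837, 0.029]
eef_rot: [-0.0, 0.998, 0.06, 0.0]
wrist_force: [0.3, 0.1, -0.3]
gripper_width: 0.0855
```

Run:
```python
from h import *
delta(W(hop,[[-.003,.223,.026]])[0],hop[2])
crop('top','pics/t2.png',(125,125,365,295),3.3)
crop('side','pics/s2.png',(200,160,360,270),5)
```

```text
[-0.08  8.68  0.3 ] [-0.001 -0.001  0.002] pos [0.4927 0.2837 0.029 ] F [ 0.3   0.1  -0.27] t 2.4 q [-0.93  0.41  0.4   1.9  -0.21  0.86 -0.31]
```

View pics/t2.png

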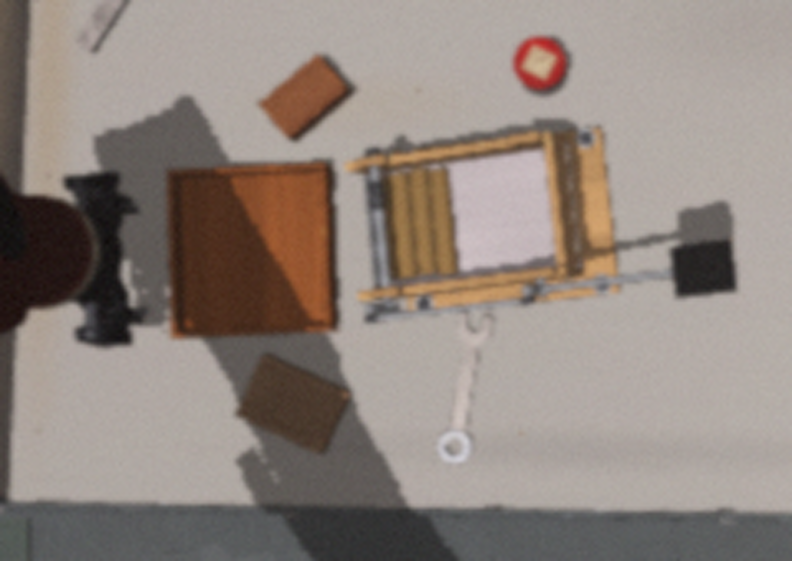

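View pics/s2.png

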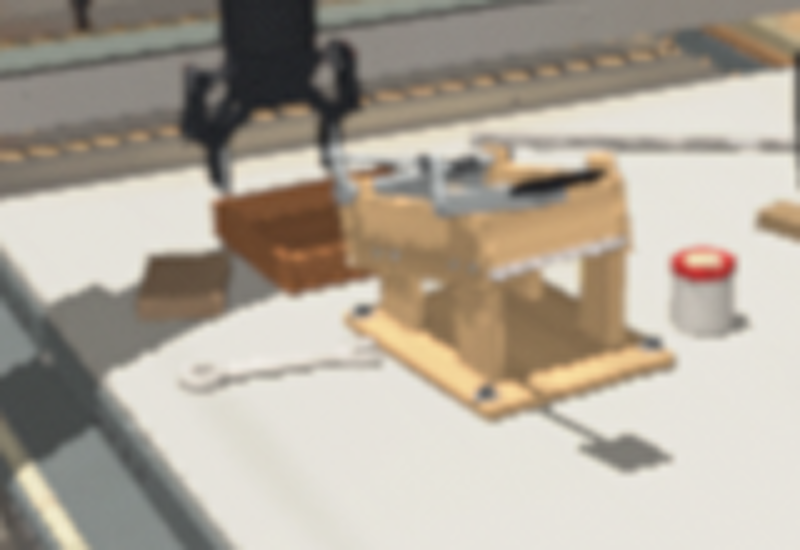

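Run:
```python
from h import *
for z in(0,.007,.02,.03):
    print(z,(proj('side',[[.4455,.278,z],[.54,.289,z]])-[200,160])*5)
```

```text
0 [[222.61392825 214.22667762]
 [330.58710925 189.90932348]]
0.007 [[222.10387642 205.84077015]
 [330.23004144 181.71272822]]
0.02 [[221.15303577 190.20772817]
 [329.56446076 166.43412999]]
0.03 [[220.4184157  178.12963052]
 [329.05029201 154.63123685]]
```

>>> drive_tool(
  deltas=[
    [[0,0,0.5,0,0,0,0],[0,0,0.9,0,0,0,0],[0,0,1.2,0,0,0,0],[0,0,1.2,0,0,0,0]],
  ],
)

```text
clock: 3.0
tool_pos: [0.4921, 0.2832, 0.016]
eef_rot: [0.0, 0.998, 0.06, -0.0]
wrist_force: [0.1, 0.7, -0.4]
gripper_width: 0.0852
```

Run:
```python
from h import *
delta(W(hop,[[-.003,.223,.016]])[0],hop[2])
crop('side','pics/s3.png',(200,160,360,270),5)
```

```text
[-0.01  8.64 -0.  ] [0.    0.001 0.002] pos [0.4921 0.2832 0.016 ] F [ 0.09  0.71 -0.4 ] t 3.0 q [-0.93  0.43  0.39  1.91 -0.22  0.84 -0.3 ]
```

View pics/s3.png

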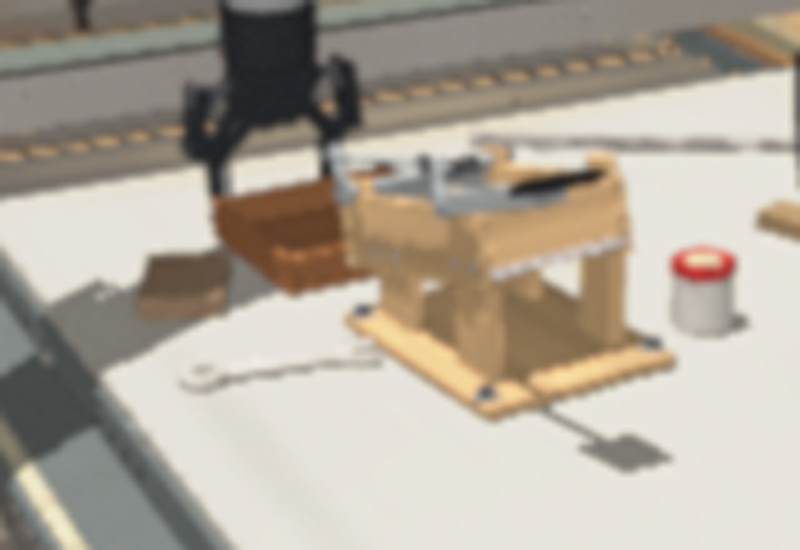

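>>> drive_tool(
  deltas=[
    [[0,0.8,0,0,0,0,0],[0,1.6,0,0,0,0,0],[0,2.2,0,0,0,0,0],[0,2.8,0,0,0,0,0],[0,3.3,0,0,0,0,0],[0,3.8,0,0,0,0,0],[0,4.3,0,0,0,0,0],[0,4.8,0,0,0,0,0],[0,5.3,0,0,0,0,0],[0,5.3,0,0,0,0,0]],
  ],
)

```text
clock: 4.3
tool_pos: [0.4988, 0.2299, 0.0163]
eef_rot: [0.0, 0.998, 0.06, -0.0]
wrist_force: [0.2, -0.2, 0.2]
gripper_width: 0.0849
```

Run:
```python
from h import *
delta(W(hop,[[-.003,.223,.016]])[0],hop[2])
crop('top','pics/t4.png',(165,125,365,275),4)
```

```text
[-0.04  3.26  0.03] [0.001 0.    0.001] pos [0.4988 0.2299 0.0163] F [ 0.24 -0.19  0.18] t 4.3 q [-0.86  0.4   0.41  1.96 -0.21  0.82 -0.21]
```

View pics/t4.png

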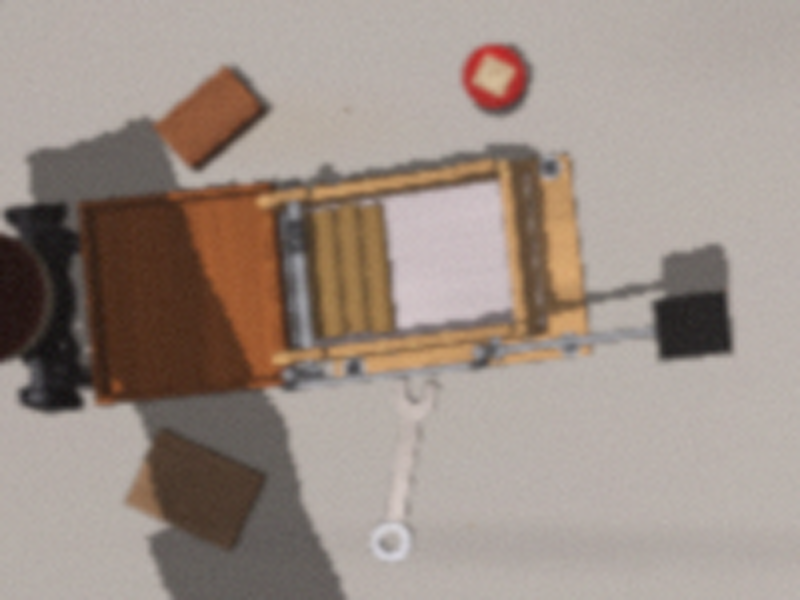

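Run:
```python
from h import *
def inh(P):
    a=hop[2];d=P[:,:2]-hop[:2];return np.c_[d@[np.cos(a),np.sin(a)],d@[-np.sin(a),np.cos(a)]]
print(inh(unproj('top',np.array([[80,200],[98,404]])/4+[165,125],.03)))
```

```text
[[ 0.07485242  0.24216308]
 [-0.07511748  0.24130196]]
```

>>> drive_tool(
  deltas=[
    [[0,0.4,0,0,0,0,0],[0,0.8,0,0,0,0,0],[0,1.2,0,0,0,0,0],[0,1.6,0,0,0,0,0],[0,2.0,0,0,0,0,0],[0,2.3,0,0,0,0,0],[0,2.5,0,0,0,0,0],[0,2.7,0,0,0,0,0],[0,2.7,0,0,0,0,0]],
  ],
)

```text
clock: 5.48
tool_pos: [0.502, 0.2036, 0.0164]
eef_rot: [0.0, 0.998, 0.06, 0.0]
wrist_force: [-0.2, -0.4, 0.5]
gripper_width: 0.0853
```

Run:
```python
from h import *
delta(W(hop,[[-.003,.223,.016]])[0],hop[2])
crop('top','pics/t5.png',(165,125,365,275),4)
```

```text
[-0.04  0.61  0.04] [ 0.    -0.     0.001] pos [0.502  0.2036 0.0164] F [-0.22 -0.39  0.54] t 5.47 q [-0.83  0.39  0.42  1.98 -0.21  0.82 -0.17]
```

View pics/t5.png

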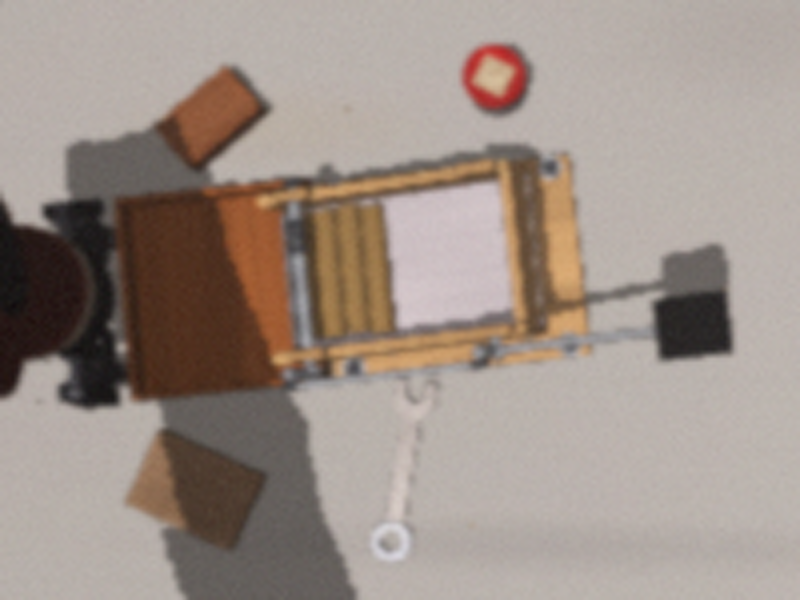

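>>> drive_tool(
  deltas=[
    [[0,0.2,0,0,0,0,0],[0,0.35,0,0,0,0,0],[0,0.5,0,0,0,0,0],[0,0.6,0,0,0,0,0],[0,0.6,0,0,0,0,0]],
  ],
)

```text
clock: 6.15
tool_pos: [0.5021, 0.1998, 0.0164]
eef_rot: [-0.001, 0.998, 0.061, -0.0]
wrist_force: [-1.6, 7.5, -0.1]
gripper_width: 0.0852
```

>>> drive_tool(
  deltas=[
    [[0,0.2,0,0,0,0,0],[0,0.3,0,0,0,0,0],[0,0.3,0,0,0,0,0]],
  ],
)

```text
clock: 6.52
tool_pos: [0.5017, 0.1995, 0.0165]
eef_rot: [-0.002, 0.998, 0.062, -0.0]
wrist_force: [-6.0, 15.4, -1.5]
gripper_width: 0.0854
```

Run:
```python
from h import *
delta(W(hop,[[-.003,.30,.016]])[0],hop[2])
crop('top','pics/t6.png',(165,125,365,275),4)
crop('side','pics/s6.png',(200,160,360,270),5)
```

```text
[ 0.08 -7.49  0.08] [-0.004  0.     0.006] pos [0.5017 0.1995 0.0165] F [-5.99 15.37 -1.46] t 6.53 q [-0.82  0.39  0.42  1.98 -0.22  0.82 -0.15]
```

View pics/t6.png

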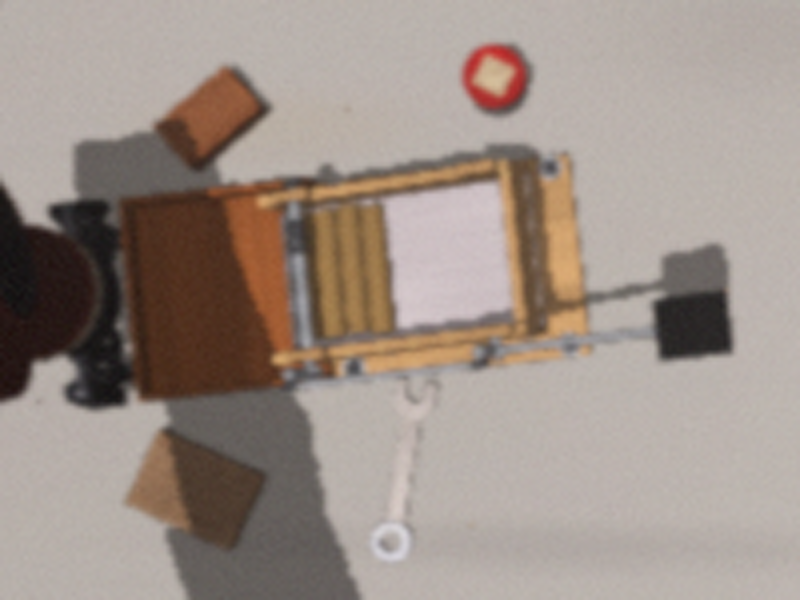

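View pics/s6.png

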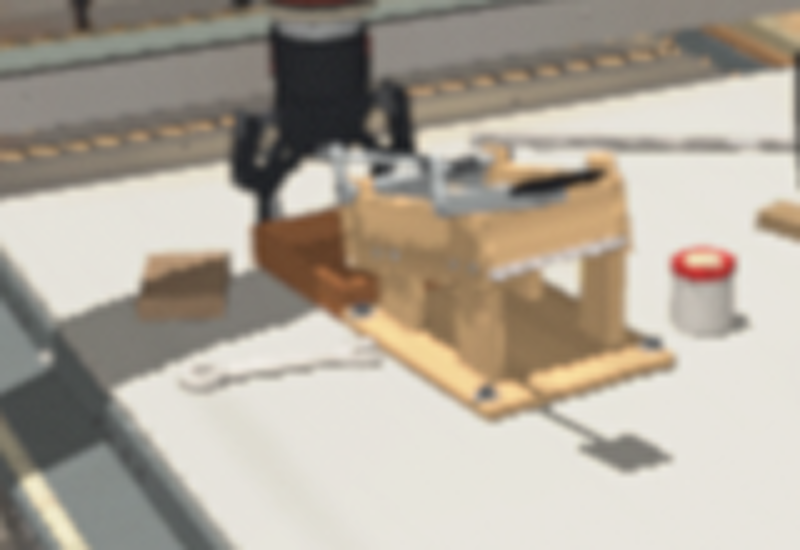

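>>> drive_tool(
  deltas=[
    [[0,-0.6,0,0,0,0,0],[0,-2.5,0,0,0,0,0],[0,-5,0,0,0,0,0],[0,-6,-3,0,0,0,0],[0,-6,-8,0,0,0,0.5],[0,-6,-14,0,0,0,1],[0,-6,-20,0,0,0,1],[0,-6,-26,0,0,0,1],[0,-6,-30,0,0,0,1],[0,-6,-30,0,0,0,1]],
  ],
)

```text
clock: 7.88
tool_pos: [0.497, 0.2556, 0.3198]
eef_rot: [-0.002, 0.998, 0.06, 0.002]
wrist_force: [-0.2, 0.2, -0.9]
gripper_width: 0.0002
```

Run:
```python
from h import *
def inh(P):
    a=hop[2];d=P[:,:2]-hop[:2];return np.c_[d@[np.cos(a),np.sin(a)],d@[-np.sin(a),np.cos(a)]]
crop('top','pics/t7.png',(165,125,365,275),4)
print(inh(unproj('top',np.array([[122,203],[140,400]])/4+[165,125],.03)))
delta(W(hop,[[-.068,-.191,.300]])[0],hop[2])
print(R.from_quat(np.roll(env.get_state()['eef_rot'],-1)).as_matrix().round(3))
```

```text
[[ 0.06942558  0.2116553 ]
 [-0.07539609  0.21061908]]
[-6.66 47.2   1.68] [-0.001 -0.002  0.002] pos [0.4962 0.2552 0.3174] F [-0.19  1.03  0.07] t 7.92 q [-0.98  0.11  0.47  1.62 -0.05  1.42 -0.39]
[[ 0.993  0.12   0.002]
 [ 0.12  -0.993  0.001]
 [ 0.002 -0.001 -1.   ]]
```

View pics/t7.png

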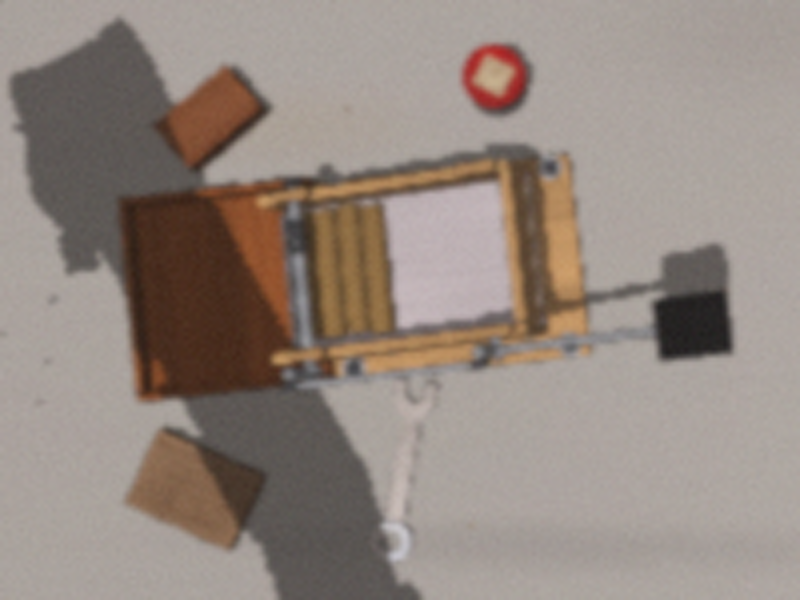

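>>> drive_tool(
  deltas=[
    [[-0.7,5,0,0,0,0,1],[-1.4,10,0,0,0,0,1],[-2.1,15,0,0,0,0,1],[-2.8,20,0,0,0,0,1],[-3.5,25,0,0,0,0,1],[-4.2,30,0,0,0,0,1],[-4.9,35,0,0,0,0,1],[-5.6,40,0,0,0,0,1],[-6.3,45,1,0,0,0,1],[-6.7,47.2,1.6,0,0,0,1]],
  ],
)

```text
clock: 9.18
tool_pos: [0.4844, -0.2247, 0.2987]
eef_rot: [0.0, 0.998, 0.058, -0.001]
wrist_force: [0.1, 0.2, 0.7]
gripper_width: -0.0001
```

>>> drive_tool(
  deltas=[
    [[0,0,0,0,0,0,1],[0,0,0,0,0,0,1]],
  ],
)

```text
clock: 9.43
tool_pos: [0.4858, -0.2208, 0.2996]
eef_rot: [-0.0, 0.998, 0.06, -0.001]
wrist_force: [0.1, -0.2, 0.3]
gripper_width: -0.0001
```

Run:
```python
from h import *
delta(W(hop,[[-.068,-.191,.212]])[0],hop[2])
crop('top','pics/t8.png',(225,125,425,275),4)
crop('side','pics/s8.png',(220,130,380,250),5)
```

```text
[0.08 0.07 8.76] [-0.     0.001  0.003] pos [ 0.4858 -0.2208  0.2996] F [ 0.05 -0.19  0.3 ] t 9.43 q [-0.53  0.08  0.94  1.71 -0.06  1.39  0.54]
```

View pics/t8.png

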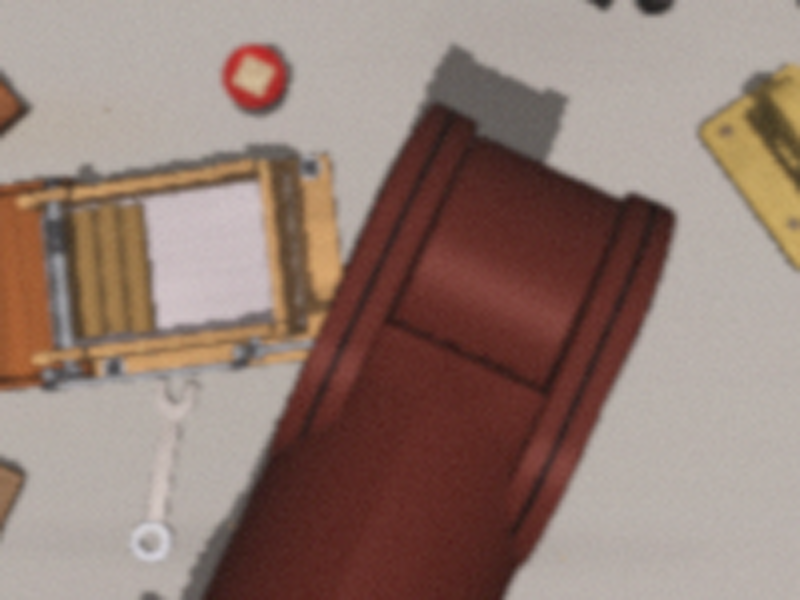

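View pics/s8.png

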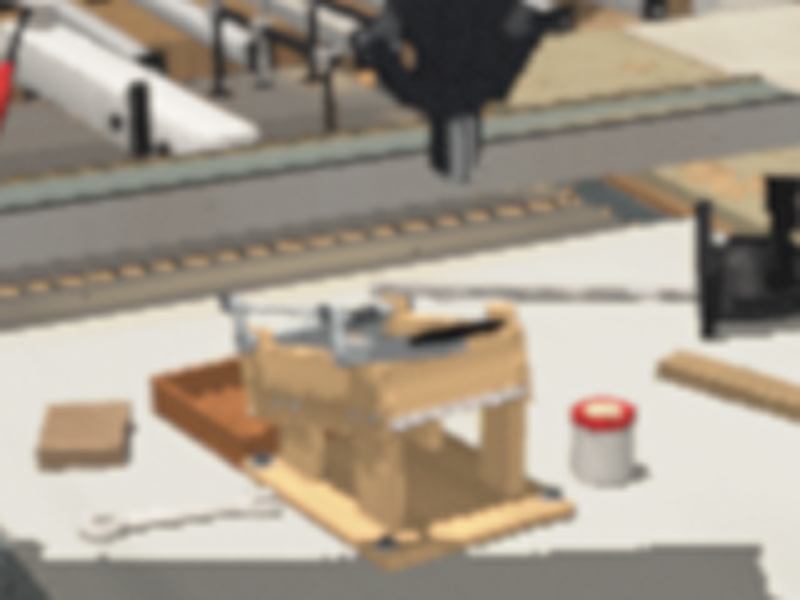

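Run:
```python
from h import *
print((proj('side',W(hop,[[-.068,-.189,.188],[-.088,-.189,.188],[-.048,-.189,.188]]))-[220,130])*5)
print((proj('side',[[.4858,-.2208,.2776]])-[220,130])*5)
```

```text
[[454.59355313 323.92234688]
 [425.91829371 330.67495015]
 [482.8376387  317.27127873]]
[[453.6976186 177.8688702]]
```

>>> drive_tool(
  deltas=[
    [[0,0,2,0,0,0,1],[0,0,4,0,0,0,1],[0,0,6,0,0,0,1],[0,0,7,0,0,0,1],[0,0,7.7,0,0,0,1],[0,0,8,0,0,0,1],[0,0,8,0,0,0,1]],
  ],
)

```text
clock: 10.4
tool_pos: [0.4859, -0.2221, 0.2206]
eef_rot: [0.0, 0.998, 0.06, 0.0]
wrist_force: [0.2, 0.3, -0.5]
gripper_width: 0.0002
```

Run:
```python
from h import *
delta(W(hop,[[-.068,-.191,.212]])[0],hop[2])
crop('side','pics/s9.png',(220,130,380,250),5)
```

```text
[ 0.08 -0.06  0.86] [ 0.    -0.     0.002] pos [ 0.4859 -0.2221  0.2206] F [ 0.24  0.3  -0.54] t 10.4 q [-0.5   0.15  0.94  1.83 -0.13  1.23  0.6 ]
```

View pics/s9.png

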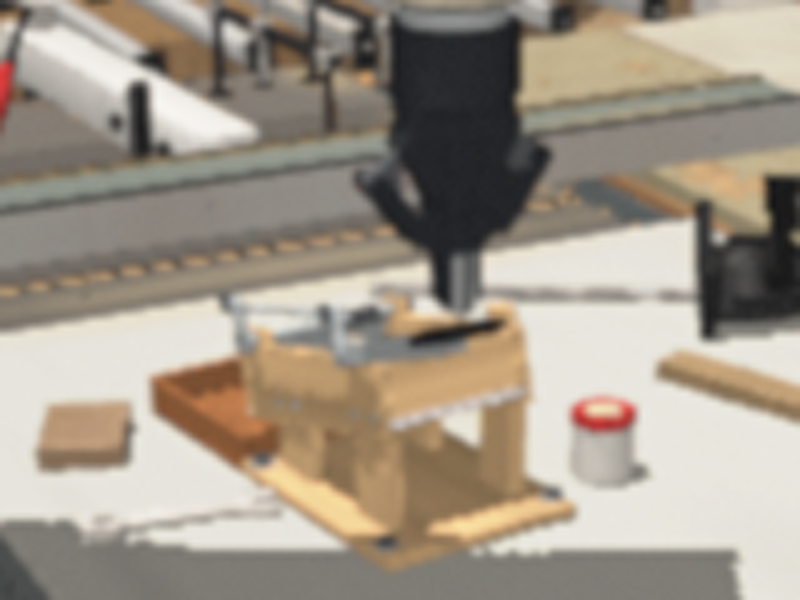

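>>> drive_tool(
  deltas=[
    [[0.1,0.1,0.6,0,0,0,1],[0.1,0.3,1.2,0,0,0,1],[0.1,0.5,1.9,0,0,0,1],[0.1,0.7,2.7,0,0,0,1],[0.1,0.8,3.5,0,0,0,1],[0.1,0.9,4.3,0,0,0,1],[0.1,1.0,5.1,0,0,0,1],[0.1,1.1,5.9,0,0,0,1],[0.1,1.1,6.7,0,0,0,1],[0.1,1.1,7.5,0,0,0,1]],
  ],
)

```text
clock: 11.7
tool_pos: [0.488, -0.2328, 0.1448]
eef_rot: [-0.0, 0.998, 0.06, -0.0]
wrist_force: [-0.4, -2.1, 4.9]
gripper_width: 0.0001
```

>>> drive_tool(
  deltas=[
    [[0,0,0.7,0,0,0,1],[0,-0.1,1.4,0,0,0,1],[0,-0.2,2.1,0,0,0,1],[0,-0.3,2.6,0,0,0,1],[0,-0.4,3.0,0,0,0,1],[0,-0.4,3.0,0,0,0,1]],
  ],
)

```text
clock: 12.45
tool_pos: [0.4875, -0.2281, 0.1152]
eef_rot: [-0.001, 0.998, 0.06, -0.0]
wrist_force: [-0.9, 0.0, 8.2]
gripper_width: 0.0003
```

Run:
```python
from h import *
delta(W(hop,[[-.068,-.196,.114]])[0],hop[2])
crop('top','pics/t10.png',(165,125,365,275),4)
crop('side','pics/s10.png',(220,130,380,250),5)
```

```text
[-0.01 -0.18  0.12] [-0.001  0.     0.002] pos [ 0.4875 -0.2281  0.1152] F [-0.92  0.03  8.18] t 12.45 q [-0.4   0.31  0.89  1.93 -0.28  1.03  0.73]
```

View pics/t10.png

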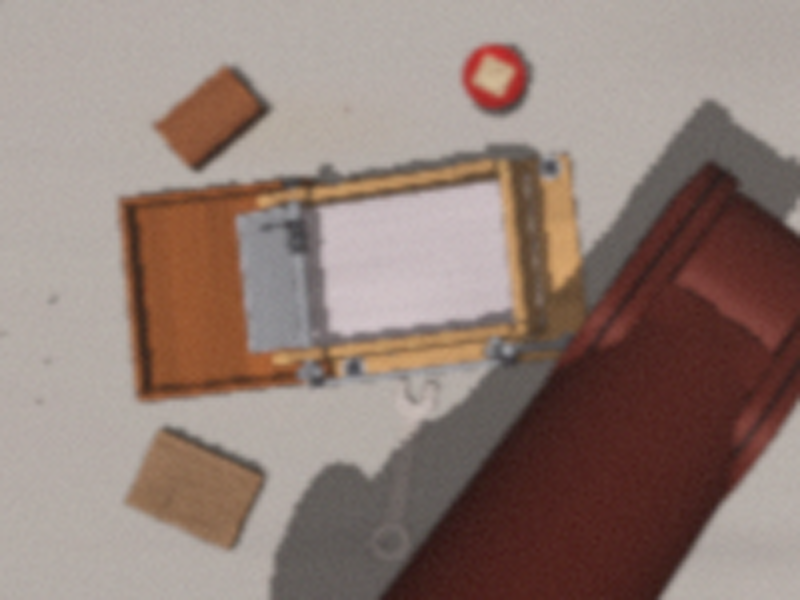

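View pics/s10.png

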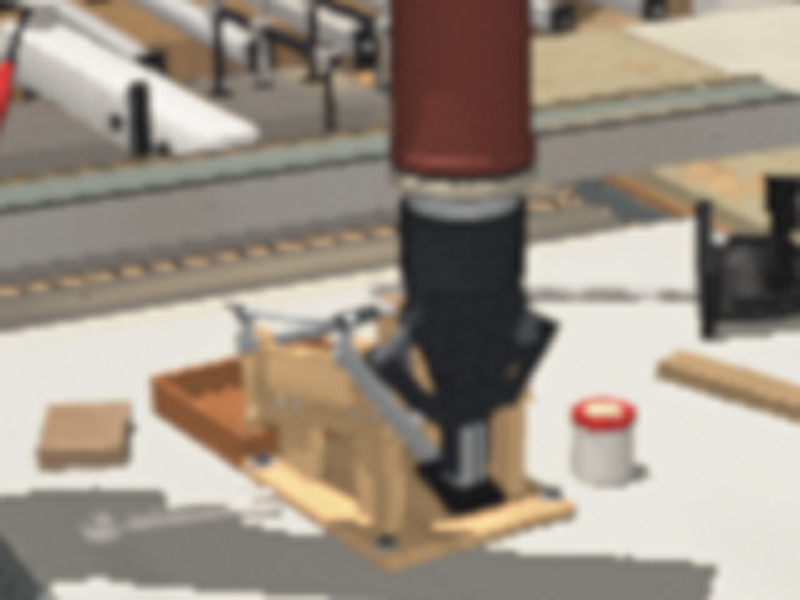

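>>> drive_tool(
  deltas=[
    [[0,0,0,0,0,0,1],[0,0,0,0,0,0,1],[0,0,0,0,0,0,1],[0,0,0,0,0,0,1],[0,0,0,0,0,0,1],[0,0,0,0,0,0,1],[0,0,0,0,0,0,1],[0,0,0,0,0,0,1],[0,0,0,0,0,0,1],[0,0,0,0,0,0,1]],
  ],
)

```text
clock: 13.8
tool_pos: [0.4875, -0.2281, 0.1152]
eef_rot: [-0.001, 0.998, 0.06, -0.0]
wrist_force: [-1.3, 0.0, 7.9]
gripper_width: -0.0001
```

>>> drive_tool(
  deltas=[
    [[0,0,0,0,0,0,1],[0,0,0,0,0,0,1],[0,0,0,0,0,0,1],[0,0,0,0,0,0,1],[0,0,0,0,0,0,1],[0,0,0,0,0,0,1],[0,0,0,0,0,0,1],[0,0,0,0,0,0,1],[0,0,0,0,0,0,1],[0,0,0,0,0,0,1]],
  ],
)

```text
clock: 15.05
tool_pos: [0.4875, -0.2281, 0.1152]
eef_rot: [-0.001, 0.998, 0.06, -0.0]
wrist_force: [-1.4, 0.1, 8.4]
gripper_width: 0.0002
```

Run:
```python
from h import *
delta(W(hop,[[-.068,-.196,.114]])[0],hop[2])
crop('top','pics/t11.png',(165,125,365,275),4)
```

```text
[-0.01 -0.18  0.12] [-0.001  0.     0.002] pos [ 0.4875 -0.2281  0.1152] F [-1.45  0.11  8.39] t 15.05 q [-0.4   0.31  0.89  1.93 -0.28  1.03  0.73]
```

View pics/t11.png

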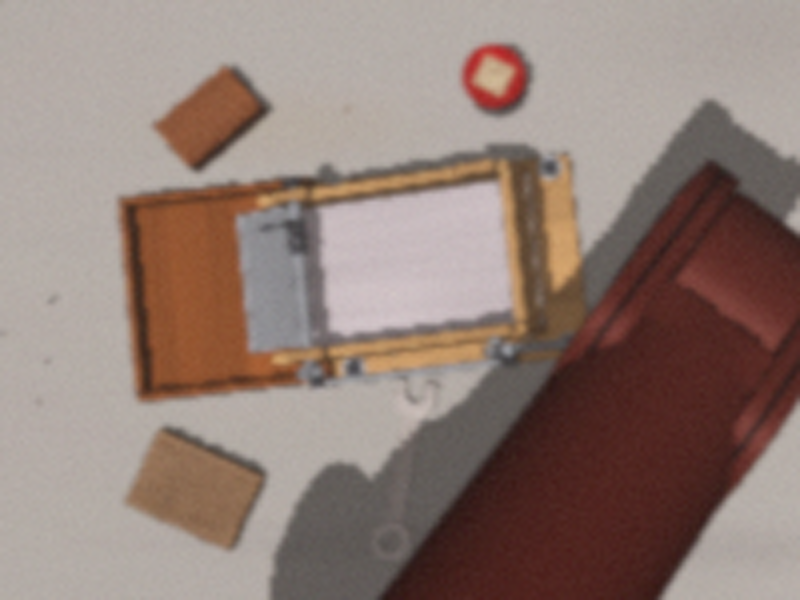

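Run:
```python
from h import *
im=np.mean([get_image('side').astype(float) for _ in range(4)],0).astype(np.uint8)
crop('side','pics/s11.png',(245,185,315,235),11,im)
def inh(P):
    a=hop[2];d=P[:,:2]-hop[:2];return np.c_[d@[np.cos(a),np.sin(a)],d@[-np.sin(a),np.cos(a)]]
q=np.array([[240,260],[318,270]])/4+[165,125]
for z in(.015,.06,.098): print(z,inh(unproj('top',q,z)))
```

```text
0.015 [[0.02016941 0.13270373]
 [0.00676649 0.07590679]]
0.06 [[0.01569079 0.12216809]
 [0.00278284 0.06746867]]
0.098 [[ 0.01190885  0.11327133]
 [-0.00058112  0.06034315]]
```

View pics/s11.png

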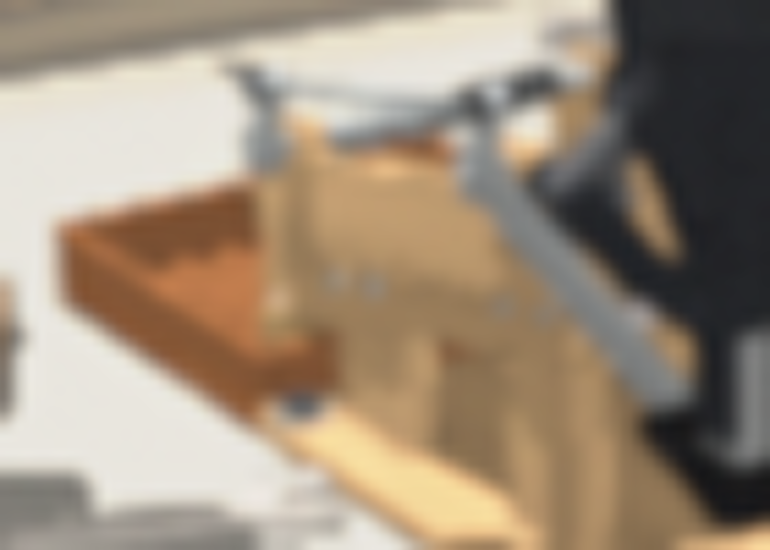

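>>> drive_tool(
  deltas=[
    [[0,0,-0.3,0,0,0,1],[0,0.1,-0.6,0,0,0,1],[0,0.1,-0.9,0,0,0,1],[0,0.2,-1.2,0,0,0,1],[0,0.2,-1.5,0,0,0,1],[0,0.3,-1.8,0,0,0,1],[0,0.3,-2.1,0,0,0,1],[0,0.3,-2.4,0,0,0,1],[0,0.3,-2.4,0,0,0,1]],
  ],
)

```text
clock: 16.42
tool_pos: [0.4879, -0.2322, 0.1397]
eef_rot: [0.0, 0.998, 0.06, 0.0]
wrist_force: [-0.2, -4.5, 4.3]
gripper_width: 0.0001
```

Run:
```python
from h import *
delta(W(hop,[[-.068,-.196,.114]])[0],hop[2])
im=np.mean([get_image('top').astype(float) for _ in range(4)],0).astype(np.uint8)
crop('top','pics/t12.png',(185,155,285,230),8,im)
```

```text
[-0.01 -0.6   2.57] [ 0.001 -0.     0.002] pos [ 0.4879 -0.2322  0.1397] F [-0.24 -4.53  4.33] t 16.43 q [-0.42  0.28  0.91  1.91 -0.25  1.07  0.71]
```

View pics/t12.png

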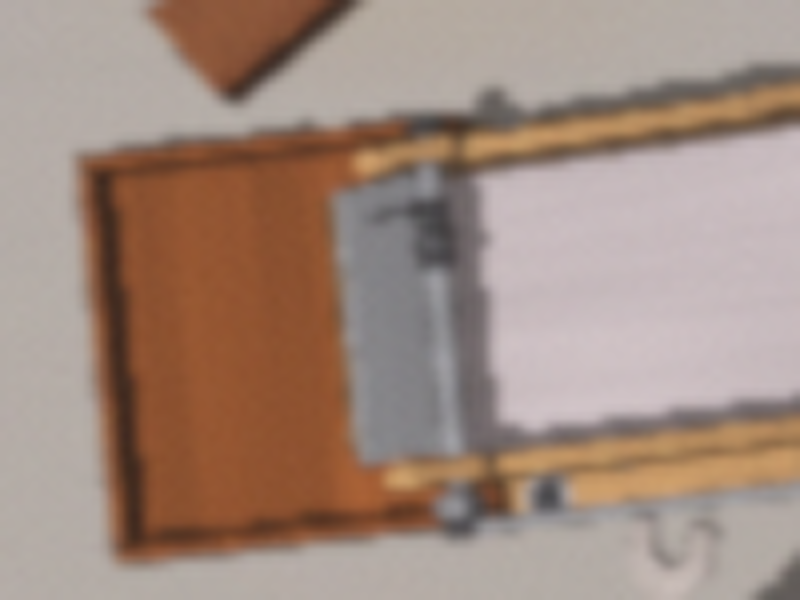

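>>> drive_tool(
  deltas=[
    [[0,0,-0.3,0,0,0,1],[0,0,-0.6,0,0,0,1],[0,0,-1.0,0,0,0,1],[0,0,-1.3,0,0,0,1],[0,0,-1.7,0,0,0,1],[0,-0.1,-2.0,0,0,0,1],[0,-0.1,-2.4,0,0,0,1],[0,-0.2,-2.7,0,0,0,1],[0,-0.2,-3.0,0,0,0,1],[0,-0.2,-3.0,0,0,0,1]],
  ],
)

```text
clock: 17.88
tool_pos: [0.4875, -0.2293, 0.1691]
eef_rot: [-0.0, 0.998, 0.06, -0.0]
wrist_force: [-0.5, -0.1, 0.6]
gripper_width: 0.0001
```

Run:
```python
from h import *
delta(W(hop,[[-.068,-.189,.210]])[0],hop[2])
im=np.mean([get_image('top').astype(float) for _ in range(4)],0).astype(np.uint8)
crop('top','pics/t13.png',(185,155,285,230),8,im)
```

```text
[-0.   -1.   -4.09] [-0.001  0.001  0.002] pos [ 0.4875 -0.2293  0.1691] F [-0.46 -0.05  0.58] t 17.88 q [-0.45  0.23  0.93  1.88 -0.21  1.13  0.67]
```

View pics/t13.png

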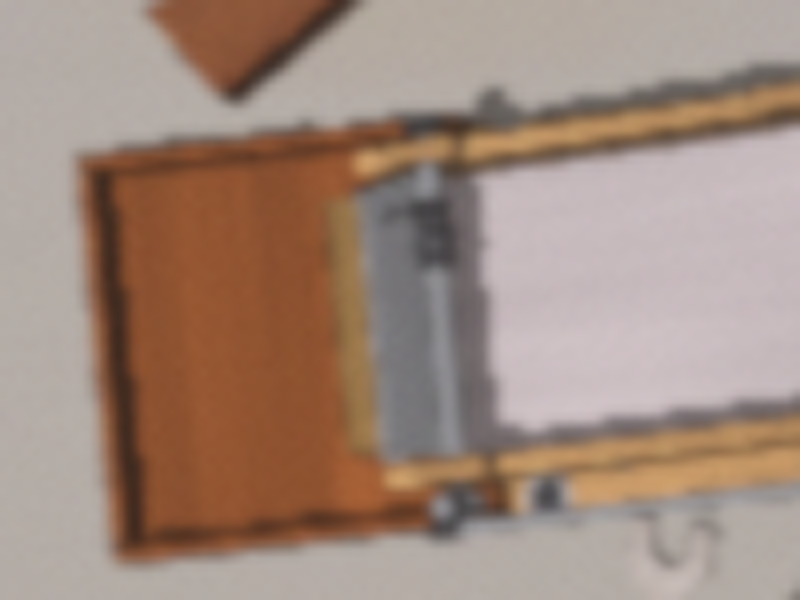

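Run:
```python
from h import *
im=np.mean([get_image('side').astype(float) for _ in range(3)],0).astype(np.uint8)
crop('side','pics/s13.png',(245,165,345,240),8,im)
im=np.mean([get_image('top').astype(float) for _ in range(2)],0).astype(np.uint8)
print(env.get_state()['wrist_force'])
lu=np.array([[340,325],[372,325]])/8+[185,155]
for th in np.arange(0,.75,.05):
  for s in(0.,):
    # lid: hinge y70 z98, length50; shut angle a0 unknown: vertical
    P=W(hop,[[0,.07+.05*np.sin(th+a),.098-.05*np.cos(th+a)] for a in(0,.24)])
    print(round(th,2),((proj('top',P)-[185,155])*8).round().tolist(), (proj('side',W(hop,[[-.068,-.061-.14*np.cos(.4189-th),.131+.14*np.sin(.4189-th)]]))-[245,165]).round(1)*8)
```

```text
[-0.50391581 -1.34853433  0.87964009]
0.0 [[476.0, 311.0], [443.0, 314.0]] [[527.2 238.4]]
0.05 [[469.0, 311.0], [435.0, 314.0]] [[531.2 256.8]]
0.1 [[462.0, 312.0], [428.0, 315.0]] [[535.2 276. ]]
0.15 [[455.0, 313.0], [421.0, 316.0]] [[538.4 294.4]]
0.2 [[448.0, 313.0], [414.0, 316.0]] [[540.8 312.8]]
0.25 [[441.0, 314.0], [408.0, 316.0]] [[543.2 331.2]]
0.3 [[434.0, 315.0], [401.0, 317.0]] [[544.8 349.6]]
0.35 [[427.0, 315.0], [394.0, 317.0]] [[545.6 368. ]]
0.4 [[420.0, 316.0], [388.0, 318.0]] [[546.4 385.6]]
0.45 [[413.0, 316.0], [381.0, 318.0]] [[546.4 403.2]]
0.5 [[406.0, 317.0], [375.0, 318.0]] [[545.6 420. ]]
0.55 [[399.0, 317.0], [369.0, 318.0]] [[544.8 436.8]]
0.6 [[393.0, 317.0], [363.0, 319.0]] [[543.2 452.8]]
0.65 [[386.0, 318.0], [357.0, 319.0]] [[541.6 468.8]]
0.7 [[380.0, 318.0], [351.0, 319.0]] [[539.2 484. ]]
```

View pics/s13.png

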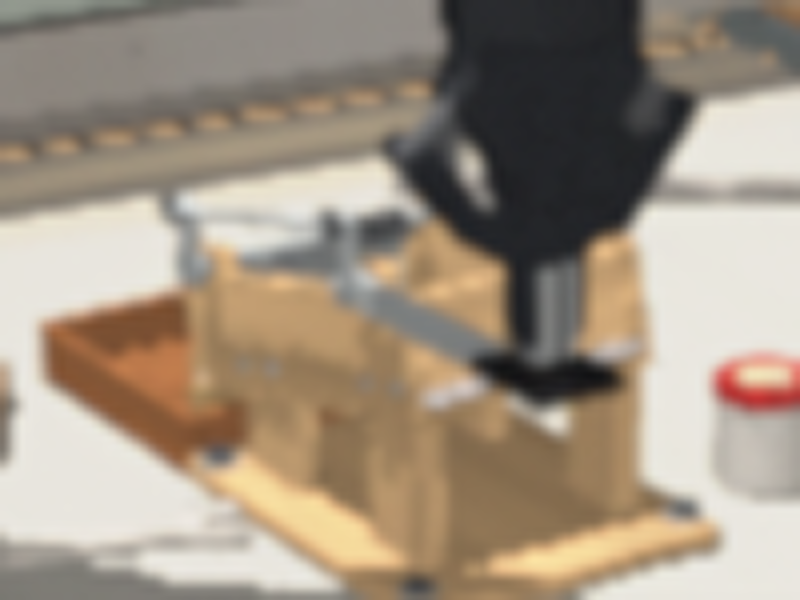

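>>> drive_tool(
  deltas=[
    [[0,0.1,0.7,0,0,0,1],[0,0.2,1.5,0,0,0,1],[0,0.2,2.3,0,0,0,1],[0,0.1,3.1,0,0,0,1],[0,0,3.9,0,0,0,1],[0,-0.1,4.7,0,0,0,1],[0,-0.2,5.3,0,0,0,1],[0,-0.2,5.6,0,0,0,1],[0,-0.2,5.6,0,0,0,1]],
  ],
)

```text
clock: 19.45
tool_pos: [0.4879, -0.2278, 0.1146]
eef_rot: [-0.001, 0.998, 0.06, 0.0]
wrist_force: [-8.1, 6.9, 27.4]
gripper_width: -0.0
```

Run:
```python
from h import *
delta(W(hop,[[-.068,-.196,.114]])[0],hop[2])
im=np.mean([get_image('top').astype(float) for _ in range(4)],0).astype(np.uint8)
crop('top','pics/t14.png',(185,155,285,230),8,np.clip(im.astype(float)*1.3,0,255).astype(np.uint8))
im=np.mean([get_image('side').astype(float) for _ in range(2)],0).astype(np.uint8)
crop('side','pics/s14.png',(245,165,345,240),8,im)
```

```text
[-0.06 -0.16  0.06] [-0.001 -0.001  0.002] pos [ 0.4879 -0.2278  0.1146] F [-8.11  6.86 27.43] t 19.45 q [-0.4   0.31  0.89  1.93 -0.28  1.03  0.73]
```

View pics/t14.png

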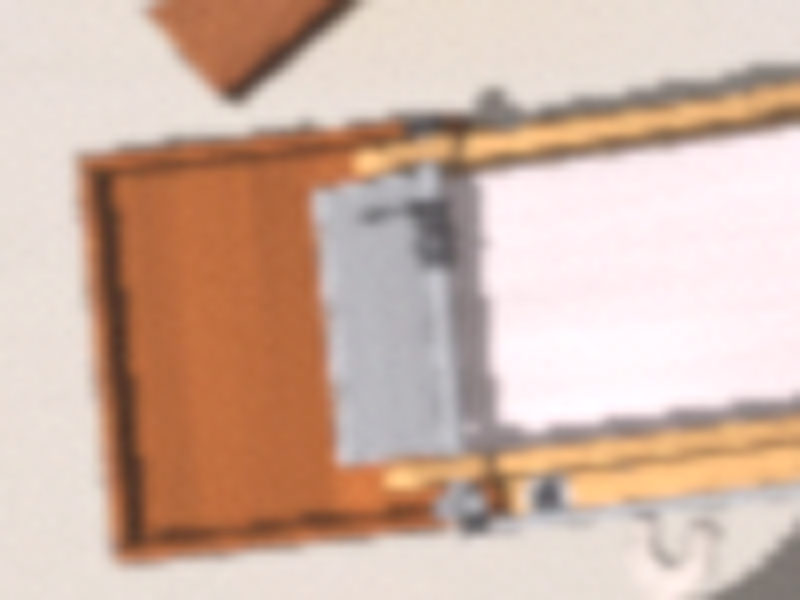

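View pics/s14.png

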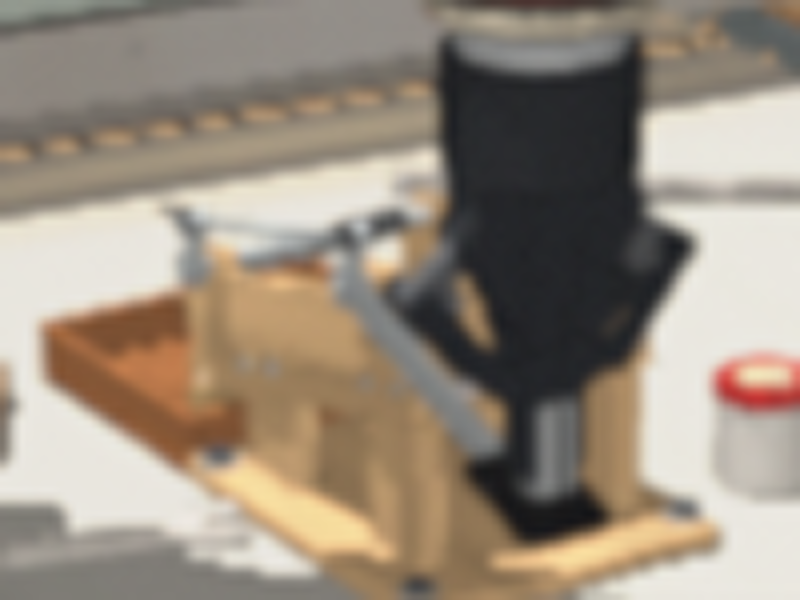

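Run:
```python
from h import *
im=cv2.imread('pics/t13.png').astype(float)
# scan along dowel axis line: from (338,185)->(362,470) 
p0=np.array([338.,175.]);d=np.array([21.,255.]);d/=np.linalg.norm(d)
for s in range(0,310,6):
    q=p0+d*s; c=np.mean([im[int(round(q[1])),int(round(q[0]))+k] for k in range(0,10)],0)
    print(s,int(q[0]),int(q[1]),c.round()[::-1])
for nm,P in(('floor',(.121,.015)),('2nd',(.112,.031)),('high',(.111,.055))):
    e=W(hop,[[x,P[0]+dy,P[1]] for x in(-.045,.045) for dy in(-.009,0,.009)])
    print(nm,((proj('top',e)-[185,155])*8).round().tolist())
```

```text
0 338 175 [149.  86.  51.]
6 338 180 [148.  86.  51.]
12 338 186 [145.  86.  52.]
18 339 192 [144.  92.  58.]
24 339 198 [144. 104.  69.]
30 340 204 [148. 114.  77.]
36 340 210 [149. 118.  78.]
42 341 216 [149. 116.  76.]
48 341 222 [149. 115.  76.]
54 342 228 [149. 116.  75.]
60 342 234 [150. 117.  76.]
66 343 240 [150. 116.  75.]
72 343 246 [151. 117.  76.]
78 344 252 [152. 118.  76.]
84 344 258 [153. 118.  76.]
90 345 264 [154. 119.  77.]
96 345 270 [155. 121.  79.]
102 346 276 [154. 120.  78.]
108 346 282 [154. 120.  79.]
114 347 288 [153. 119.  76.]
120 347 294 [152. 118.  76.]
126 348 300 [152. 117.  75.]
132 348 306 [152. 118.  76.]
138 349 312 [153. 119.  75.]
144 349 318 [152. 119.  75.]
150 350 324 [152. 118.  75.]
156 350 330 [152. 117.  76.]
162 351 336 [154. 119.  76.]
168 351 342 [157. 121.  77.]
174 352 348 [157. 121.  78.]
180 352 354 [155. 120.  77.]
186 353 360 [156. 120.  77.]
192 353 366 [155. 120.  77.]
198 354 372 [153. 119.  75.]
204 354 378 [154. 119.  77.]
210 355 384 [154. 118.  76.]
216 355 390 [154. 118.  77.]
222 356 396 [154. 118.  76.]
228 356 402 [153. 118.  75.]
234 357 408 [152. 118.  74.]
240 357 414 [152. 118.  74.]
246 358 420 [155. 119.  75.]
252 358 426 [158. 122.  77.]
258 359 432 [157. 121.  76.]
264 359 438 [154. 119.  75.]
270 360 444 [149. 113.  73.]
276 360 450 [139. 103.  66.]
282 361 456 [140.  93.  58.]
288 361 462 [150.  90.  55.]
294 362 468 [161.  94.  55.]
300 362 473 [165.  95.  54.]
306 363 479 [166.  96.  54.]
floor [[391.0, 450.0], [367.0, 452.0], [343.0, 455.0], [370.0, 208.0], [346.0, 210.0], [321.0, 213.0]]
2nd [[406.0, 446.0], [382.0, 449.0], [357.0, 451.0], [384.0, 201.0], [360.0, 203.0], [335.0, 206.0]]
high [[395.0, 444.0], [370.0, 447.0], [344.0, 449.0], [372.0, 194.0], [347.0, 197.0], [322.0, 199.0]]
```

>>> drive_tool(
  deltas=[
    [[0,0,-0.3,0,0,0,1],[0,0.1,-0.6,0,0,0,1],[0,0.1,-0.9,0,0,0,1],[0,0.2,-1.2,0,0,0,1],[0,0.2,-1.5,0,0,0,1],[0,0.3,-1.8,0,0,0,1],[0,0.4,-2.1,0,0,0,1],[0,0.4,-2.5,0,0,0,1],[0,0.4,-2.8,0,0,0,1],[0,0.4,-2.8,0,0,0,1]],
  ],
)

```text
clock: 21.0
tool_pos: [0.4882, -0.2325, 0.1416]
eef_rot: [0.001, 0.998, 0.06, 0.0]
wrist_force: [1.2, -0.8, 4.7]
gripper_width: -0.0
```

Run:
```python
from h import *
delta(W(hop,[[-.068,-.196,.114]])[0],hop[2])
im=np.mean([get_image('top').astype(float) for _ in range(3)],0).astype(np.uint8)
crop('top','pics/t15.png',(185,155,285,230),8,im)
```

```text
[-0.04 -0.63  2.76] [ 0.001 -0.001  0.001] pos [ 0.4882 -0.2325  0.1416] F [ 1.18 -0.79  4.72] t 21.0 q [-0.42  0.28  0.91  1.9  -0.25  1.08  0.71]
```

View pics/t15.png

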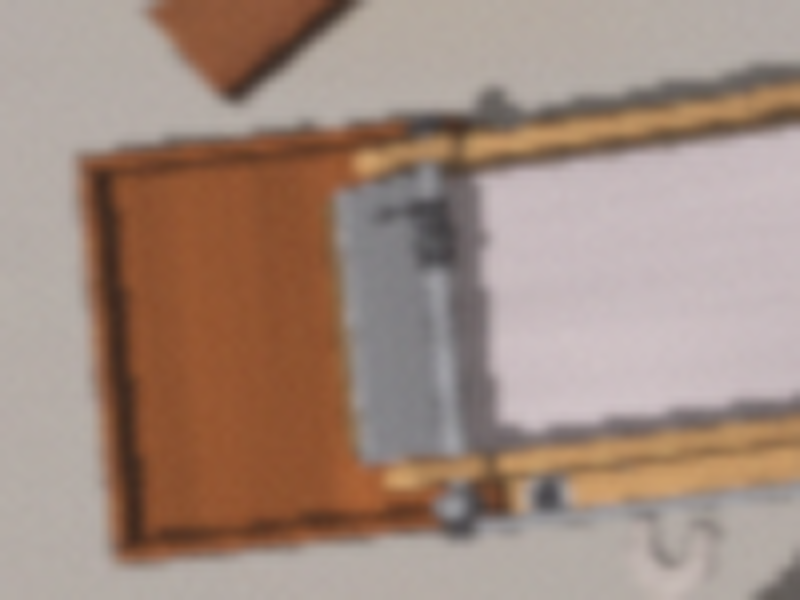

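>>> drive_tool(
  deltas=[
    [[0,0,-0.3,0,0,0,1],[0,0,-0.6,0,0,0,1],[0,0,-0.9,0,0,0,1],[0,0,-1.1,0,0,0,1],[0,0,-1.3,0,0,0,1],[0,0,-1.3,0,0,0,1]],
  ],
)

```text
clock: 21.9
tool_pos: [0.4878, -0.2318, 0.1544]
eef_rot: [-0.0, 0.998, 0.06, -0.0]
wrist_force: [1.6, -2.9, 4.6]
gripper_width: 0.0003
```

>>> drive_tool(
  deltas=[
    [[0,0,-0.2,0,0,0,1],[0,0,-0.4,0,0,0,1],[0,0,-0.4,0,0,0,1]],
  ],
)

```text
clock: 22.28
tool_pos: [0.4878, -0.2317, 0.1584]
eef_rot: [-0.0, 0.998, 0.06, -0.0]
wrist_force: [0.8, -2.5, 4.5]
gripper_width: 0.0002
```

>>> drive_tool(
  deltas=[
    [[0,-0.1,-0.2,0,0,0,1],[0,-0.1,-0.4,0,0,0,1],[0,-0.1,-0.4,0,0,0,1]],
  ],
)

```text
clock: 22.65
tool_pos: [0.4876, -0.2308, 0.1624]
eef_rot: [-0.0, 0.998, 0.06, -0.0]
wrist_force: [-0.7, -2.4, 4.3]
gripper_width: 0.0002
```

Run:
```python
from h import *
delta(W(hop,[[-.068,-.196,.114]])[0],hop[2])
im=np.mean([get_image('top').astype(float) for _ in range(3)],0).astype(np.uint8)
crop('top','pics/t16.png',(185,155,285,230),8,im)
```

```text
[ 0.01 -0.45  4.84] [-0.     0.     0.002] pos [ 0.4876 -0.2308  0.1624] F [-0.74 -2.4   4.33] t 22.65 q [-0.44  0.25  0.92  1.88 -0.22  1.12  0.68]
```

View pics/t16.png

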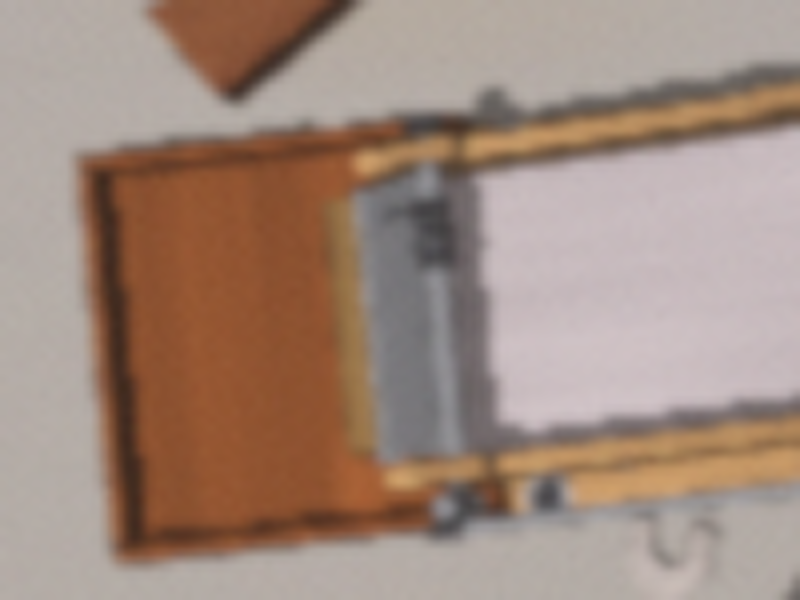

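>>> drive_tool(
  deltas=[
    [[0,-0.1,-0.2,0,0,0,1],[0,-0.1,-0.3,0,0,0,1],[0,-0.1,-0.3,0,0,0,1]],
  ],
)

```text
clock: 23.18
tool_pos: [0.4876, -0.2294, 0.1652]
eef_rot: [-0.0, 0.998, 0.06, -0.0]
wrist_force: [-0.9, -1.4, 2.6]
gripper_width: -0.0002
```

>>> drive_tool(
  deltas=[
    [[0,0,-0.2,0,0,0,1],[0,0,-0.3,0,0,0,1],[0,0,-0.3,0,0,0,1]],
  ],
)

```text
clock: 23.55
tool_pos: [0.4876, -0.2296, 0.1682]
eef_rot: [-0.0, 0.998, 0.06, -0.0]
wrist_force: [-0.5, 0.5, 0.3]
gripper_width: 0.0002
```

Run:
```python
from h import *
from scipy.ndimage import map_coordinates
def ends(im,c,axis,w=3):
    # c: pixel centre (full-res), axis dir; return endpoints by half-level in green-ish (R-G diff robust)
    d=np.array(axis)/np.linalg.norm(axis);n=np.array([-d[1],d[0]])
    s=np.arange(-24,24,.1);pr=[]
    for k in np.linspace(-1,1,5):
        q=np.array(c)[:,None]+d[:,None]*s+n[:,None]*k
        pr.append([map_coordinates(im[:,:,ch].astype(float),[q[1],q[0]],order=1) for ch in range(3)])
    return s,np.mean(pr,0)
def run(f_im,c,axis,name):
    s,p=ends(f_im,c,axis)
    v=p[0]-p[1] # R-G in BGR order? caller gives RGB
    return s,p
im=cv2.imread('pics/top0.png')[:,:,::-1]
# trough dowel: 4x crop centre (350,270)
c=np.array([350,270])/4+[165,125]; ax=[13,130]
s,p=run(im,c,ax,'tr')
for i in range(40,440,8): print(round(s[i],1),p[:,i].round(),end=';')
```

```text
-20.0 [167. 129.  87.];-19.2 [139. 106.  73.];-18.4 [109.  84.  62.];-17.6 [105.  84.  66.];-16.8 [117.  93.  71.];-16.0 [128. 100.  70.];-15.2 [135. 103.  67.];-14.4 [136. 103.  65.];-13.6 [136. 104.  63.];-12.8 [137. 104.  65.];-12.0 [137. 105.  66.];-11.2 [137. 106.  67.];-10.4 [138. 106.  66.];-9.6 [138. 106.  66.];-8.8 [138. 105.  66.];-8.0 [138. 106.  67.];-7.2 [140. 107.  68.];-6.4 [139. 108.  68.];-5.6 [139. 107.  67.];-4.8 [140. 107.  67.];-4.0 [141. 107.  68.];-3.2 [141. 108.  68.];-2.4 [140. 108.  67.];-1.6 [141. 109.  68.];-0.8 [143. 110.  68.];0.0 [142. 109.  67.];0.8 [140. 107.  66.];1.6 [141. 107.  67.];2.4 [141. 107.  67.];3.2 [141. 109.  67.];4.0 [140. 109.  67.];4.8 [140. 109.  68.];5.6 [143. 109.  70.];6.4 [142. 110.  69.];7.2 [142. 110.  69.];8.0 [144. 110.  70.];8.8 [144. 110.  69.];9.6 [143. 110.  69.];10.4 [142. 109.  69.];11.2 [142. 109.  68.];12.0 [142. 108.  67.];12.8 [141. 108.  68.];13.6 [139. 107.  69.];14.4 [134. 105.  72.];15.2 [118.  98.  80.];16.0 [108.  94.  87.];16.8 [111.  97.  92.];17.6 [130. 107.  90.];18.4 [162. 126.  91.];19.2 [175. 134.  91.];
```

>>> drive_tool(
  deltas=[
    [[0,0.3,2.6,0,0,0,1],[0,0.0,5.2,0,0,0,1],[0,-0.1,5.2,0,0,0,1],[0,-0.1,5.2,0,0,0,1],[0,-0.1,5.2,0,0,0,1]],
  ],
)

```text
clock: 24.18
tool_pos: [0.4885, -0.2298, 0.1172]
eef_rot: [0.001, 0.998, 0.06, 0.001]
wrist_force: [1.5, -3.4, 4.7]
gripper_width: 0.0002
```

Run:
```python
from h import *
delta(W(hop,[[-.068,-.196,.114]])[0],hop[2])
im=np.mean([get_image('top').astype(float) for _ in range(2)],0).astype(np.uint8)
crop('top','pics/t17.png',(185,155,285,230),8,im)
```

```text
[-0.09 -0.37  0.32] [ 0.002 -0.002  0.001] pos [ 0.4885 -0.2298  0.1172] F [ 1.45 -3.36  4.73] t 24.18 q [-0.41  0.31  0.89  1.93 -0.28  1.03  0.73]
```

View pics/t17.png

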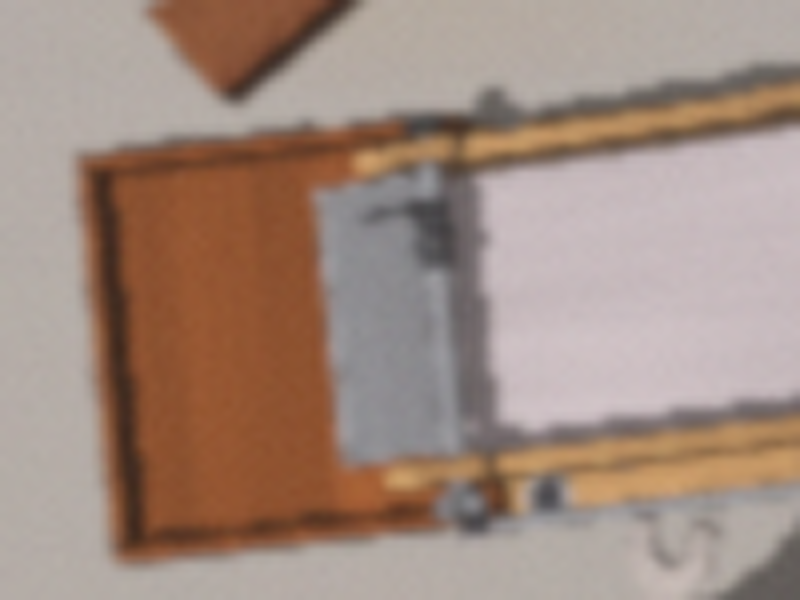

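>>> drive_tool(
  deltas=[
    [[0,0.2,-1.1,0,0,0,1],[0,0.3,-2.2,0,0,0,1],[0,0.3,-3.3,0,0,0,1],[0,0.2,-4.4,0,0,0,1],[0,0.1,-5.0,0,0,0,1],[0,0.2,-2.5,0,0,0,1],[0,0,0,0,0,0,1],[0,0,0.1,0,0,0,1]],
  ],
)

```text
clock: 25.28
tool_pos: [0.4881, -0.2272, 0.1154]
eef_rot: [-0.001, 0.998, 0.061, -0.0]
wrist_force: [1.2, 3.3, 10.8]
gripper_width: -0.0002
```

>>> drive_tool(
  deltas=[
    [[0,0.2,-1.1,0,0,0,1],[0,0.3,-2.2,0,0,0,1],[0,0.3,-3.3,0,0,0,1],[0,0.2,-4.4,0,0,0,1],[0,0.1,-4.6,0,0,0,1],[0,0.1,-4.6,0,0,0,1]],
  ],
)

```text
clock: 26.02
tool_pos: [0.4876, -0.2299, 0.1618]
eef_rot: [0.0, 0.998, 0.06, 0.0]
wrist_force: [1.0, -3.7, 4.7]
gripper_width: -0.0002
```

Run:
```python
from h import *
delta(W(hop,[[-.068,-.196,.114]])[0],hop[2])
im=np.mean([get_image('top').astype(float) for _ in range(2)],0).astype(np.uint8)
crop('top','pics/t18.png',(185,155,285,230),8,im)
```

```text
[-0.   -0.36  4.78] [ 0.    -0.     0.002] pos [ 0.4876 -0.2299  0.1618] F [ 1.02 -3.73  4.67] t 26.02 q [-0.45  0.25  0.93  1.89 -0.22  1.12  0.68]
```

View pics/t18.png

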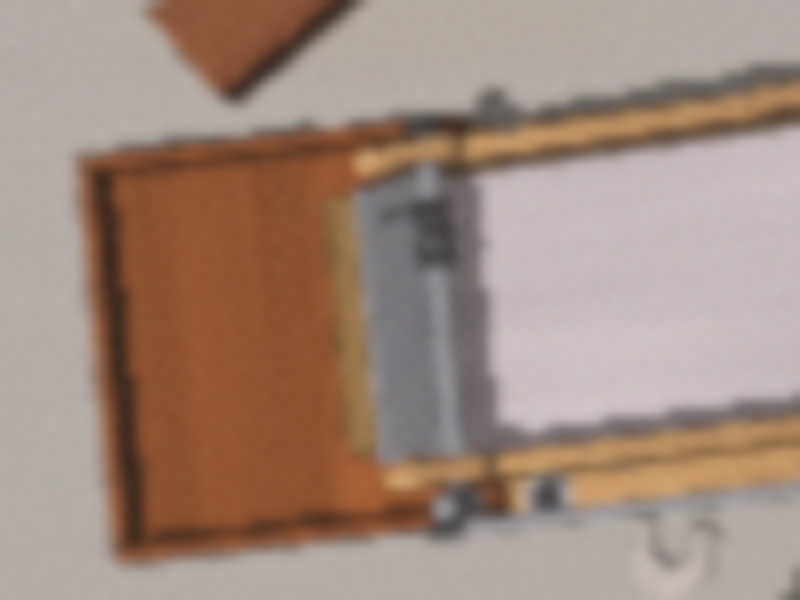

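Run:
```python
from h import *
im=np.mean([get_image('top').astype(float) for _ in range(4)],0)
c=im[172:216,215:265]; c=np.clip((c-20)*1.6,0,255).astype(np.uint8)
cv2.imwrite('pics/t19.png',cv2.resize(c[:,:,::-1],None,fx=13,fy=13,interpolation=cv2.INTER_LANCZOS4))
np.save('t19.npy',im)
im0=cv2.imread('pics/top0.png')[:,:,::-1].astype(float)
c=np.clip((im0[172:216,215:265]-20)*1.6,0,255).astype(np.uint8)
cv2.imwrite('pics/t0z.png',cv2.resize(c[:,:,::-1],None,fx=13,fy=13,interpolation=cv2.INTER_LANCZOS4))
```

```text
(no output)
```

View pics/t19.png

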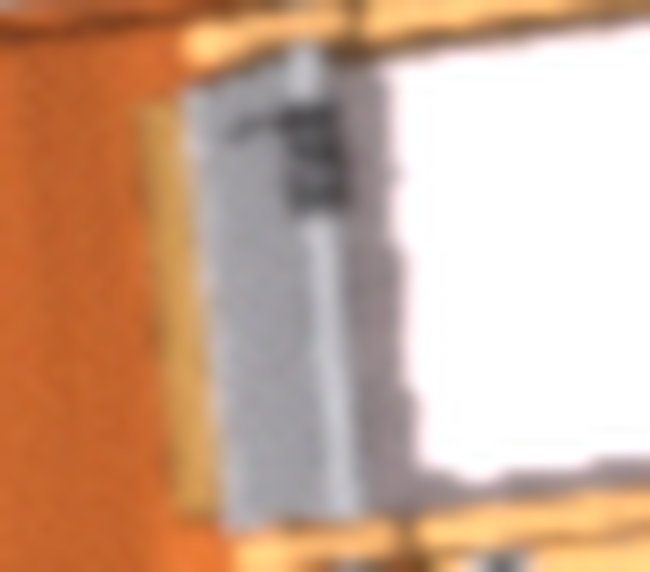

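View pics/t0z.png

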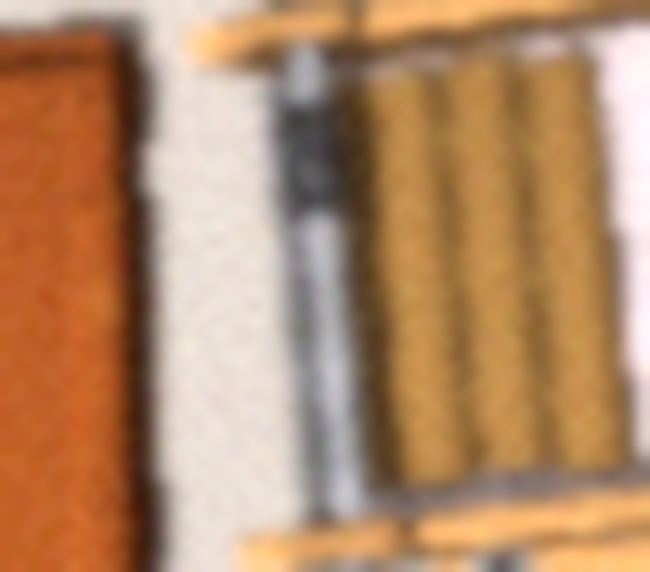

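Run:
```python
from h import *
im=np.load('t19.npy')
# profile along hopper y at x=+0.02 on tray, in full-res
for z in(.03,.02,.01,.006): print(z,proj('top',W(hop,[[.0,.2115,z],[.0,.2055,z]])).round(2).tolist())
r=int(round(proj('top',W(hop,[[0,.2,.0]]))[0][1]));print(r)
print(im[r-1:r+2,192:204].mean(0).round().tolist())
d=proj('top',W(hop,[[0,.12,.03],[0,.11,.03]]));print(d)
r=196
for k in range(220,236): print(k,im[r-1:r+2,k].mean(0).round(),end=' ')
```

```text
0.03 [[197.53, 199.27], [199.58, 199.06]]
0.02 [[198.58, 199.45], [200.6, 199.24]]
0.01 [[199.61, 199.62], [201.62, 199.41]]
0.006 [[200.01, 199.69], [202.02, 199.48]]
199
[[181.0, 173.0, 167.0], [181.0, 172.0, 166.0], [181.0, 172.0, 167.0], [178.0, 166.0, 160.0], [168.0, 143.0, 128.0], [146.0, 104.0, 80.0], [107.0, 68.0, 47.0], [70.0, 45.0, 33.0], [78.0, 49.0, 34.0], [120.0, 70.0, 43.0], [141.0, 81.0, 48.0], [143.0, 83.0, 49.0]]
[[228.69348654 196.01773943]
 [232.0994075  195.66187142]]
220 [141.  81.  47.] 221 [143.  83.  48.] 222 [142.  83.  49.] 223 [142.  83.  49.] 224 [144.  84.  50.] 225 [143.  84.  49.] 226 [136.  86.  52.] 227 [137.  99.  62.] 228 [149. 113.  71.] 229 [154. 121.  81.] 230 [149. 126. 102.] 231 [138. 129. 122.] 232 [129. 125. 127.] 233 [124. 122. 125.] 234 [122. 120. 124.] 235 [121. 119. 122.]
```

Run:
```python
from h import *
from scipy.ndimage import map_coordinates
im=np.load('t19.npy')
# line through visible strip, tilt ~ 0.088
for off in(227.6,228.3,229):
    rows=np.arange(174,218,.25); cols=off+(rows-196)*.088
    p=np.array([map_coordinates(im[:,:,c],[rows,cols],order=1) for c in range(3)])
    v=p[1]/p[0]; m=np.median(v[(rows>185)&(rows<207)]); 
    lo=np.median(v[rows<177]); hi=np.median(v[(rows>213)&(rows<215)])
    a=rows[np.where((v>(m+lo)/2))[0]]; print(off,m.round(3),lo.round(3),hi.round(3))
    print([(r,round(x,2)) for r,x in zip(rows,v) if 176<r<184][::2]); print([(r,round(x,2)) for r,x in zip(rows,v) if 207<r<216][::2])
for y,z in((.121,.015),(.112,.031),(.1115,.055)):
    print(y,z,proj('top',W(hop,[[s*.045,y+.0075,z+.005] for s in(1,-1)])).round(2).tolist())
```

```text
227.6 0.747 0.58 0.584
[(np.float64(176.25), np.float64(0.58)), (np.float64(176.75), np.float64(0.58)), (np.float64(177.25), np.float64(0.58)), (np.float64(177.75), np.float64(0.58)), (np.float64(178.25), np.float64(0.6)), (np.float64(178.75), np.float64(0.63)), (np.float64(179.25), np.float64(0.66)), (np.float64(179.75), np.float64(0.71)), (np.float64(180.25), np.float64(0.74)), (np.float64(180.75), np.float64(0.75)), (np.float64(181.25), np.float64(0.76)), (np.float64(181.75), np.float64(0.75)), (np.float64(182.25), np.float64(0.75)), (np.float64(182.75), np.float64(0.75)), (np.float64(183.25), np.float64(0.75)), (np.float64(183.75), np.float64(0.75))]
[(np.float64(207.25), np.float64(0.74)), (np.float64(207.75), np.float64(0.74)), (np.float64(208.25), np.float64(0.74)), (np.float64(208.75), np.float64(0.74)), (np.float64(209.25), np.float64(0.74)), (np.float64(209.75), np.float64(0.74)), (np.float64(210.25), np.float64(0.73)), (np.float64(210.75), np.float64(0.7)), (np.float64(211.25), np.float64(0.67)), (np.float64(211.75), np.float64(0.63)), (np.float64(212.25), np.float64(0.61)
[... 2493 characters left out ...]
loat64(209.25), np.float64(0.78)), (np.float64(209.75), np.float64(0.78)), (np.float64(210.25), np.float64(0.77)), (np.float64(210.75), np.float64(0.75)), (np.float64(211.25), np.float64(0.71)), (np.float64(211.75), np.float64(0.66)), (np.float64(212.25), np.float64(0.63)), (np.float64(212.75), np.float64(0.61)), (np.float64(213.25), np.float64(0.59)), (np.float64(213.75), np.float64(0.59)), (np.float64(214.25), np.float64(0.58)), (np.float64(214.75), np.float64(0.58)), (np.float64(215.25), np.float64(0.58)), (np.float64(215.75), np.float64(0.57))]
0.121 0.015 [[225.27, 181.38], [227.96, 211.74]]
0.112 0.031 [[227.02, 180.54], [229.76, 211.29]]
0.1115 0.055 [[225.2, 179.7], [227.99, 211.08]]
```

>>> drive_tool(
  deltas=[
    [[0,0,-0.2,0,0,0,1],[0,0,-0.4,0,0,0,1],[0,0,-0.6,0,0,0,1],[0,0,-0.7,0,0,0,1],[0,0,-0.7,0,0,0,1]],
  ],
)

```text
clock: 26.95
tool_pos: [0.4874, -0.2295, 0.1681]
eef_rot: [-0.0, 0.998, 0.06, -0.0]
wrist_force: [-1.4, 0.5, -0.5]
gripper_width: 0.0004
```

Run:
```python
from h import *
delta(W(hop,[[-.068,-.2,.142]])[0],hop[2])
im=get_image('top')
crop('top','pics/t20.png',(185,155,285,230),8,im)
im=get_image('side')
crop('side','pics/s20.png',(245,165,345,240),8,im)
```

```text
[0.01 0.08 2.61] [-0.001  0.001  0.002] pos [ 0.4874 -0.2295  0.1681] F [-1.38  0.49 -0.54] t 26.95 q [-0.45  0.24  0.93  1.88 -0.21  1.13  0.68]
```

View pics/t20.png

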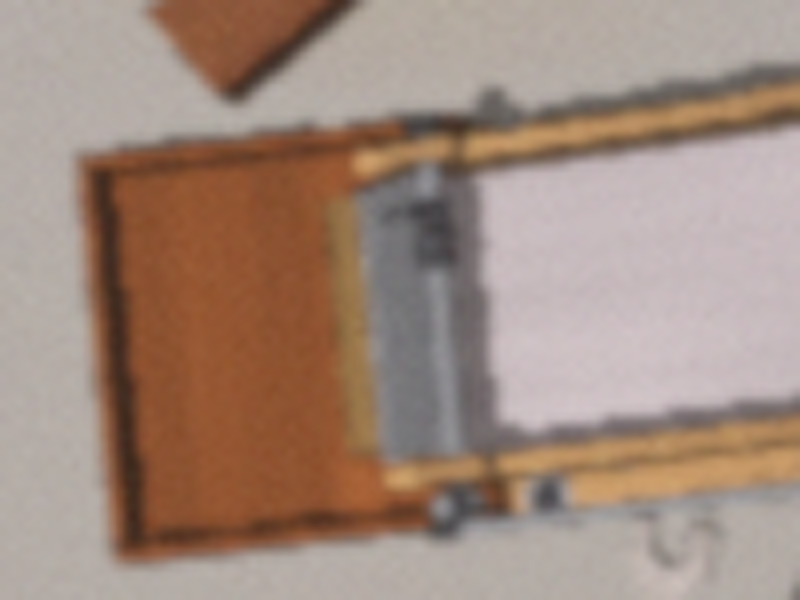

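View pics/s20.png

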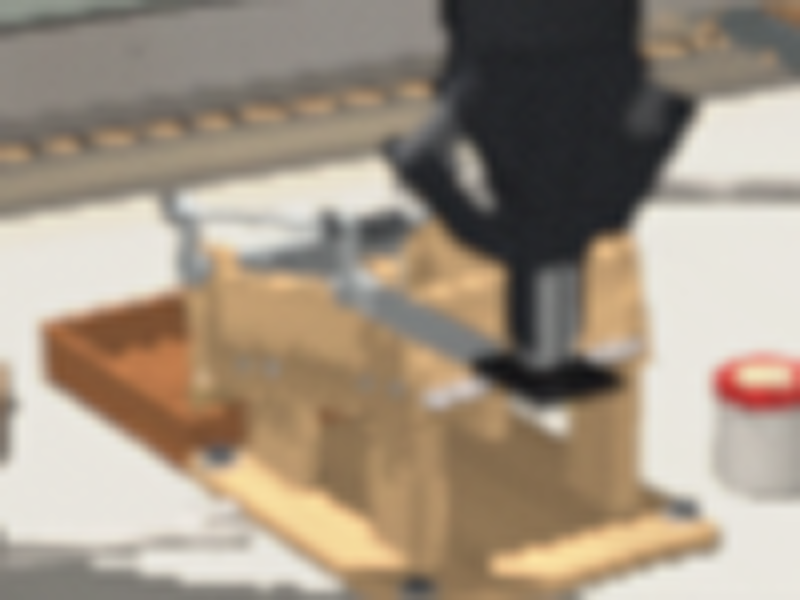

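>>> drive_tool(
  deltas=[
    [[0,0,-1.0,0,0,0,1],[0,0,-1.0,0,0,0,0],[0,0,-1.0,0,0,0,0],[0,0,-1.0,0,0,0,0],[0,0,-1.0,0,0,0,0],[0,0.1,0.2,0,0,0,0],[0,0.1,1.4,0,0,0,0],[0,0.1,2.4,0,0,0,0],[0,0.1,2.6,0,0,0,0],[0,0.1,2.6,0,0,0,0]],
  ],
)

```text
clock: 28.3
tool_pos: [0.4878, -0.231, 0.1422]
eef_rot: [0.0, 0.998, 0.06, -0.0]
wrist_force: [-0.2, -0.1, 1.0]
gripper_width: 0.0853
```

Run:
```python
from h import *
delta(W(hop,[[-.068,-.2,.142]])[0],hop[2])
im=get_image('side')
crop('side','pics/s21.png',(245,165,345,240),8,im)
```

```text
[-0.01 -0.07  0.02] [0.    0.    0.002] pos [ 0.4878 -0.231   0.1422] F [-0.18 -0.07  0.99] t 28.3 q [-0.43  0.28  0.92  1.9  -0.25  1.08  0.71]
```

View pics/s21.png

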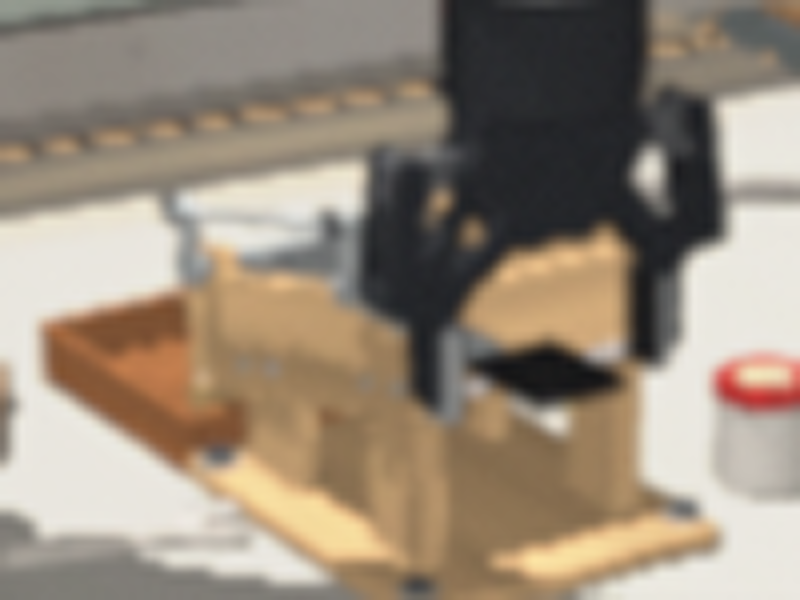

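>>> drive_tool(
  deltas=[
    [[0,0,0,0,0,0,1],[0,0,0,0,0,0,1],[0,0,0,0,0,0,1],[0,0,0,0,0,0,1],[0,0,0,0,0,0,1]],
  ],
  newtons=50,
)

```text
clock: 28.98
tool_pos: [0.4888, -0.2308, 0.1428]
eef_rot: [0.0, 0.998, 0.06, 0.001]
wrist_force: [5.8, 1.3, 0.3]
gripper_width: 0.0388
```

Run:
```python
from h import *
delta(W(hop,[[-.068,-.2,.142]])[0],hop[2])
im=get_image('side')
crop('side','pics/s22.png',(245,165,345,240),8,im)
```

```text
[-0.11 -0.06  0.08] [ 0.001 -0.002  0.002] pos [ 0.4888 -0.2308  0.1428] F [5.82 1.28 0.28] t 28.98 q [-0.43  0.28  0.92  1.9  -0.25  1.08  0.71]
```

View pics/s22.png

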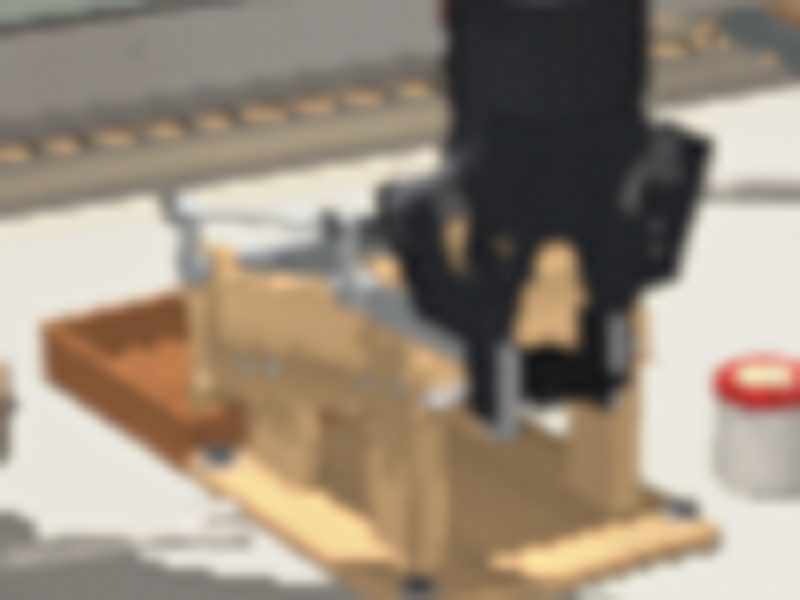

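>>> drive_tool(
  deltas=[
    [[0,0,-0.2,0,0,0,1],[0,0,-0.4,0,0,0,1],[0,0,-0.6,0,0,0,1],[0,0,-0.6,0,0,0,1]],
  ],
)

```text
clock: 29.52
tool_pos: [0.4886, -0.2305, 0.1467]
eef_rot: [0.001, 0.998, 0.06, 0.001]
wrist_force: [16.6, -4.7, -27.1]
gripper_width: 0.0389
```

Run:
```python
from h import *
delta(W(hop,[[-.068,-.2,.142]])[0],hop[2])
crop('top','pics/t23.png',(185,155,285,230),8)
```

```text
[-0.09 -0.03  0.47] [ 0.002 -0.001  0.003] pos [ 0.4886 -0.2305  0.1467] F [ 16.65  -4.68 -27.11] t 29.52 q [-0.43  0.27  0.92  1.9  -0.24  1.09  0.7 ]
```

View pics/t23.png

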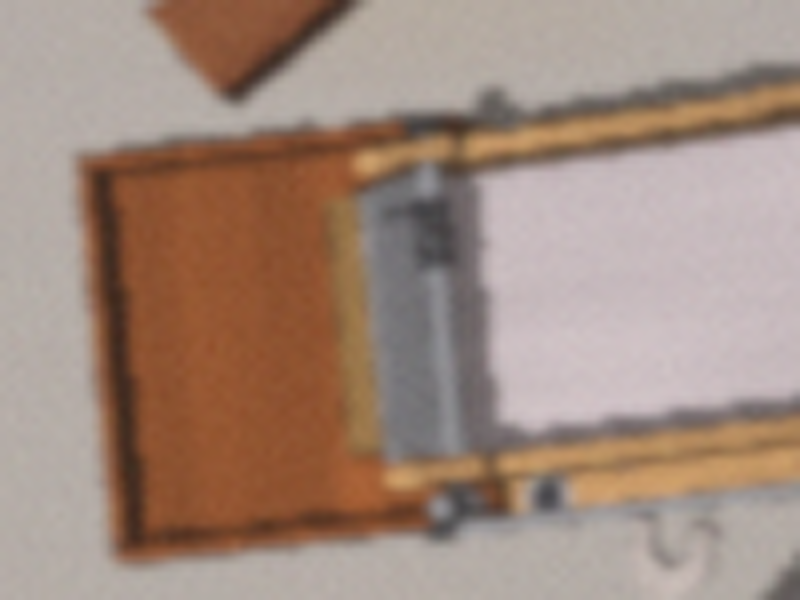

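>>> drive_tool(
  deltas=[
    [[-0.1,0,3.0,0,0,0,1],[-0.1,0,4.0,0,0,0,1],[-0.1,0,4.0,0,0,0,1],[-0.1,0.1,2.8,0,0,0,1],[-0.1,0.1,1.6,0,0,0,1],[-0.1,0,0.8,0,0,0,1],[-0.1,0,0.8,0,0,0,1]],
  ],
)

```text
clock: 30.45
tool_pos: [0.4888, -0.2312, 0.1415]
eef_rot: [0.001, 0.998, 0.061, 0.002]
wrist_force: [9.0, -0.7, 0.8]
gripper_width: 0.0385
```

Run:
```python
from h import *
delta(W(hop,[[-.068,-.2,.142]])[0],hop[2])
crop('top','pics/t24.png',(185,155,285,230),8)
```

```text
[-0.1  -0.1  -0.05] [ 0.002 -0.004  0.003] pos [ 0.4888 -0.2312  0.1415] F [ 8.97 -0.68  0.77] t 30.45 q [-0.43  0.28  0.92  1.91 -0.25  1.07  0.71]
```

View pics/t24.png

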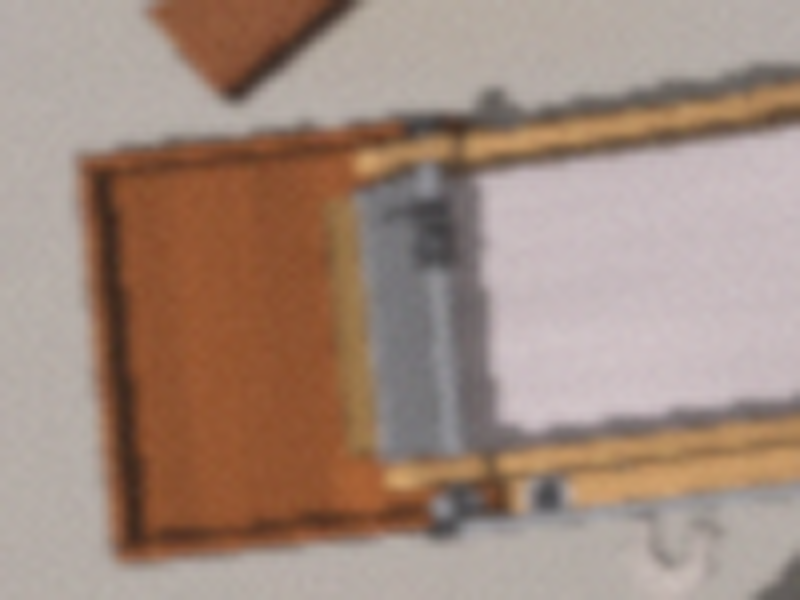

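>>> drive_tool(
  deltas=[
    [[-0.1,0,2.5,0,0,0,1],[-0.1,0,2.5,0,0,0,1],[-0.1,0,1.1,0,0,0,1],[-0.1,0,-0.3,0,0,0,1],[-0.1,0,-0.6,0,0,0,1],[-0.1,0,2.5,0,0,0,1],[-0.1,0,2.5,0,0,0,1],[-0.1,0,1.1,0,0,0,1],[-0.1,0,-0.3,0,0,0,1],[-0.1,0,-0.3,0,0,0,1]],
  ],
)

```text
clock: 31.75
tool_pos: [0.4887, -0.2307, 0.1451]
eef_rot: [0.001, 0.998, 0.061, 0.003]
wrist_force: [10.1, 0.8, 0.5]
gripper_width: 0.0389
```

Run:
```python
from h import *
delta(W(hop,[[-.068,-.2,.142]])[0],hop[2])
im=get_image('top')
crop('top','pics/t25.png',(185,155,285,230),8,im)
```

```text
[-0.1  -0.06  0.31] [ 0.001 -0.006  0.004] pos [ 0.4887 -0.2307  0.1451] F [10.09  0.77  0.5 ] t 31.75 q [-0.44  0.27  0.92  1.9  -0.25  1.08  0.71]
```

View pics/t25.png

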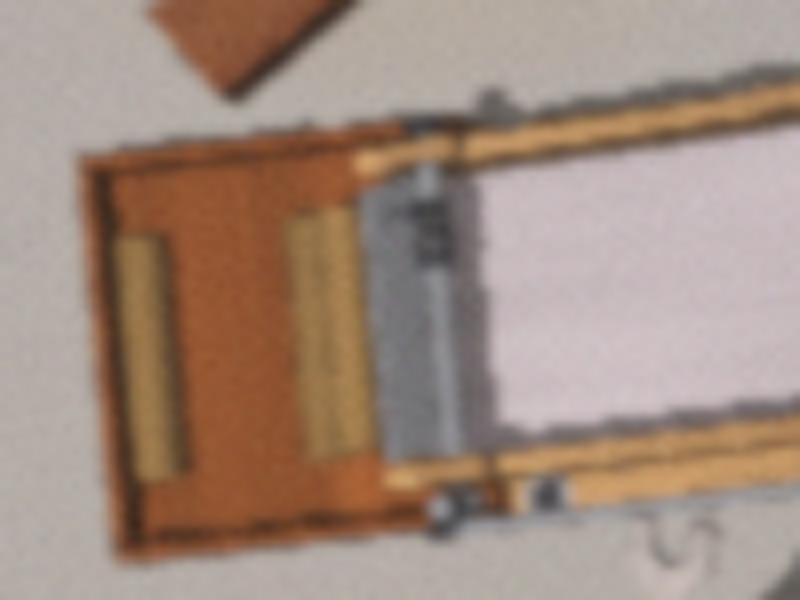

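>>> drive_tool(
  deltas=[
    [[-0.1,0,1.5,0,0,0,1],[-0.1,0,3.0,0,0,0,1],[-0.1,0,4.2,0,0,0,1],[-0.1,0,4.4,0,0,0,1],[-0.1,0,4.4,0,0,0,1],[-0.1,0,4.4,0,0,0,1],[-0.1,0,4.4,0,0,0,1]],
  ],
)

```text
clock: 32.67
tool_pos: [0.4885, -0.2295, 0.1011]
eef_rot: [-0.001, 0.998, 0.061, 0.003]
wrist_force: [10.1, 7.8, 10.2]
gripper_width: 0.0384
```

Run:
```python
from h import *
delta(W(hop,[[-.068,-.2,.142]])[0],hop[2])
im=get_image('top')
crop('top','pics/t26.png',(185,155,285,230),8,im)
```

```text
[-0.07  0.07 -4.1 ] [-0.001 -0.006  0.004] pos [ 0.4885 -0.2295  0.1011] F [10.06  7.82 10.23] t 32.67 q [-0.39  0.33  0.89  1.95 -0.31  1.    0.76]
```

View pics/t26.png

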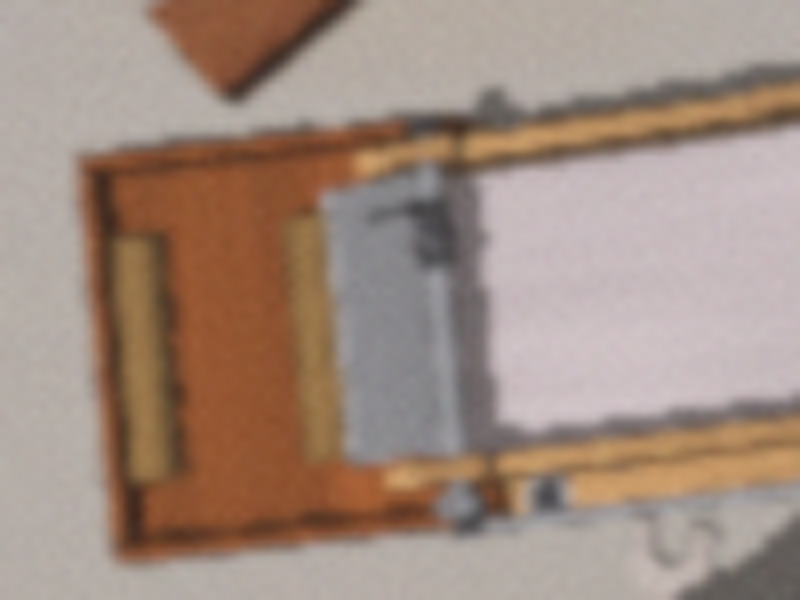

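>>> drive_tool(
  deltas=[
    [[0,0.1,-1.0,0,0,0,1],[0,0.1,-2.0,0,0,0,1],[0,0.1,-3.3,0,0,0,1],[0,0.1,-4.6,0,0,0,1],[0,0.1,-4.8,0,0,0,1],[0,0.1,-1.8,0,0,0,1],[0,0.1,-1.8,0,0,0,1],[0,0.1,-3.2,0,0,0,1],[0,0.1,-4.6,0,0,0,1],[0,0.1,-4.6,0,0,0,1]],
  ],
)

```text
clock: 33.98
tool_pos: [0.4887, -0.2311, 0.1473]
eef_rot: [0.0, 0.998, 0.061, 0.004]
wrist_force: [13.3, 3.4, 1.7]
gripper_width: 0.0389
```

Run:
```python
from h import *
delta(W(hop,[[-.068,-.2,.142]])[0],hop[2])
im=get_image('top')
crop('top','pics/t27.png',(185,155,285,230),8,im)
```

```text
[-0.1  -0.09  0.53] [ 0.001 -0.007  0.004] pos [ 0.4887 -0.2311  0.1473] F [13.3   3.37  1.68] t 33.98 q [-0.44  0.27  0.93  1.9  -0.25  1.08  0.71]
```

View pics/t27.png

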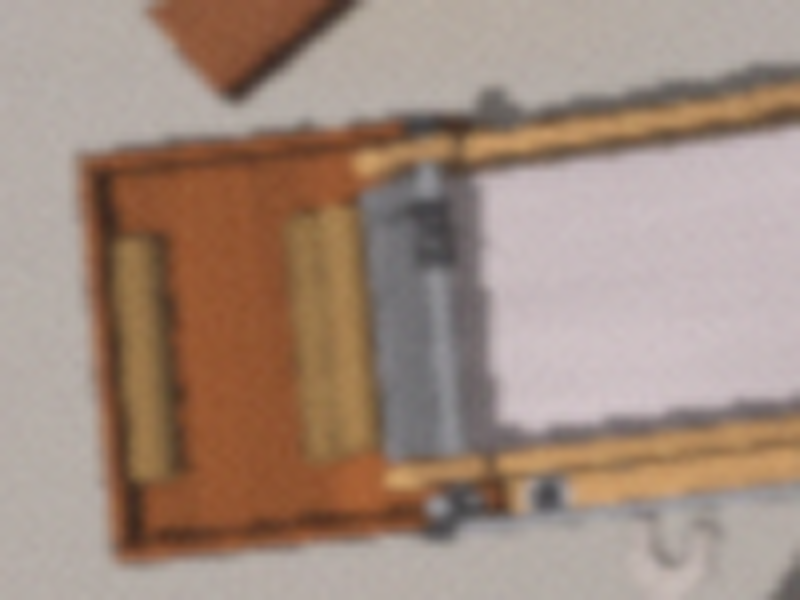

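>>> drive_tool(
  deltas=[
    [[-0.1,0,-0.3,0,0,0,1],[-0.1,0,-0.6,0,0,0,1],[-0.1,0,-0.9,0,0,0,1],[-0.1,0,-0.9,0,0,0,1]],
  ],
)

```text
clock: 34.52
tool_pos: [0.4885, -0.23, 0.1557]
eef_rot: [-0.0, 0.998, 0.062, 0.004]
wrist_force: [16.8, 7.9, -1.4]
gripper_width: 0.0388
```

>>> drive_tool(
  deltas=[
    [[-0.1,0,-0.3,0,0,0,1],[-0.1,0,-0.6,0,0,0,1],[-0.1,0,-0.6,0,0,0,1]],
  ],
)

```text
clock: 34.9
tool_pos: [0.4883, -0.2291, 0.1618]
eef_rot: [-0.001, 0.998, 0.062, 0.004]
wrist_force: [19.9, 10.4, -1.3]
gripper_width: 0.0391
```

Run:
```python
from h import *
delta(W(hop,[[-.068,-.2,.142]])[0],hop[2])
crop('top','pics/t28.png',(185,155,285,230),8)
crop('side','pics/s28.png',(245,165,345,240),8)
```

```text
[-0.1   0.11  1.98] [-0.001 -0.009  0.007] pos [ 0.4883 -0.2291  0.1618] F [19.9  10.39 -1.27] t 34.9 q [-0.46  0.24  0.94  1.89 -0.22  1.11  0.69]
```

View pics/t28.png

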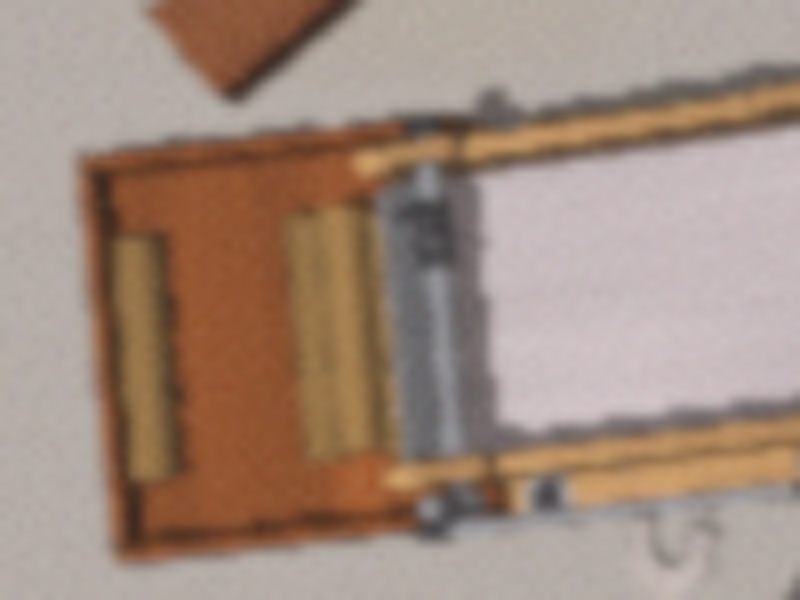

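View pics/s28.png

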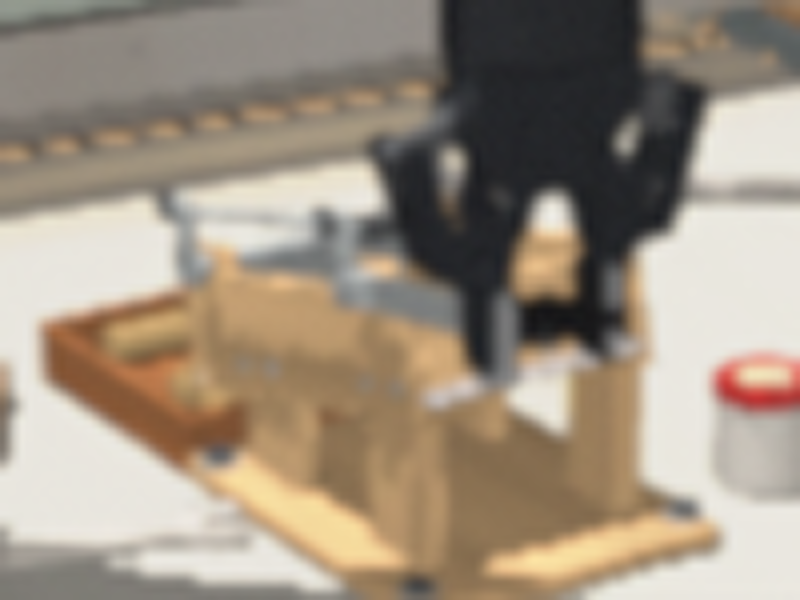

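>>> drive_tool(
  deltas=[
    [[0.1,-0.1,-0.3,0,0,0,1],[0.2,-0.2,-0.7,0,0,0,1],[0.3,-0.3,-1.1,0,0,0,1],[0.3,-0.4,-1.4,0,0,0,1],[0.3,-0.4,-1.4,0,0,0,1]],
  ],
)

```text
clock: 35.62
tool_pos: [0.488, -0.2258, 0.1749]
eef_rot: [-0.001, 0.998, 0.062, 0.002]
wrist_force: [11.1, 6.1, -1.6]
gripper_width: 0.0388
```

Run:
```python
from h import *
delta(W(hop,[[-.068,-.2,.142]])[0],hop[2])
crop('top','pics/t29.png',(185,155,285,230),8)
```

```text
[-0.11  0.44  3.28] [-0.001 -0.004  0.005] pos [ 0.488  -0.2258  0.1749] F [11.09  6.13 -1.63] t 35.62 q [-0.47  0.22  0.94  1.88 -0.2   1.14  0.67]
```

View pics/t29.png

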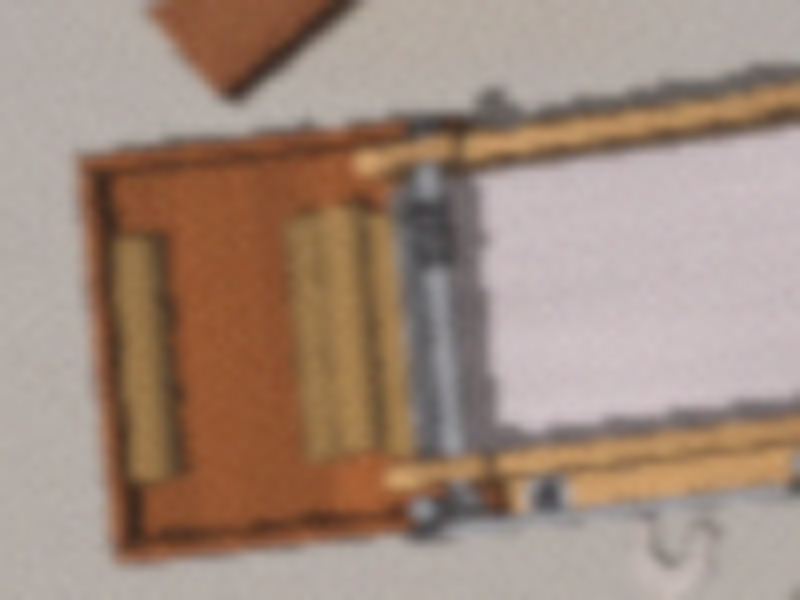

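>>> drive_tool(
  deltas=[
    [[0.1,0.1,0.9,0,0,0,1],[0.1,0.3,1.9,0,0,0,1],[0.1,0.4,2.9,0,0,0,1],[0.1,0.5,3.9,0,0,0,1],[0.1,0.5,4.8,0,0,0,1],[0.1,0.5,5.6,0,0,0,1],[0.1,0.5,6.0,0,0,0,1],[0.1,0.5,6.0,0,0,0,1],[0.1,0.5,6.0,0,0,0,1],[0.1,0.5,6.0,0,0,0,1]],
  ],
)

```text
clock: 36.92
tool_pos: [0.489, -0.2327, 0.1156]
eef_rot: [0.0, 0.998, 0.06, 0.002]
wrist_force: [6.6, 1.5, 8.1]
gripper_width: 0.0388
```

Run:
```python
from h import *
delta(W(hop,[[-.068,-.189,.188]])[0],hop[2])
crop('top','pics/t30.png',(185,155,285,230),8)
crop('side','pics/s30.png',(245,165,345,240),8)
```

```text
[-0.08 -1.35 -7.24] [ 0.    -0.004  0.003] pos [ 0.489  -0.2327  0.1156] F [6.56 1.47 8.08] t 36.92 q [-0.41  0.32  0.9   1.93 -0.29  1.03  0.75]
```

View pics/t30.png

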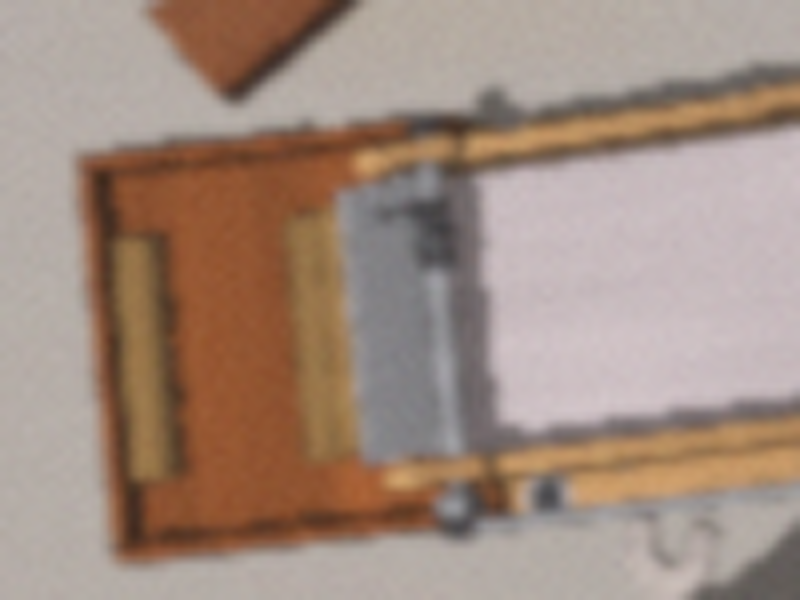

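View pics/s30.png

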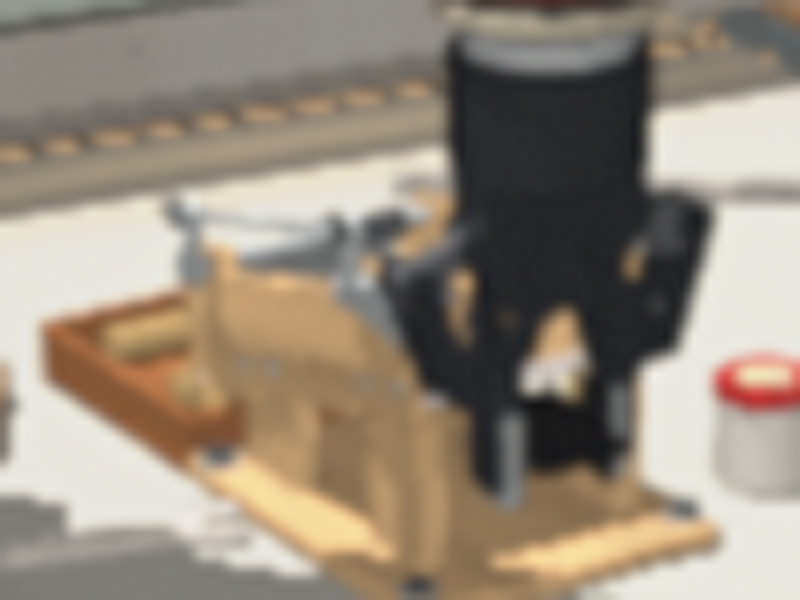

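>>> drive_tool(
  deltas=[
    [[0,0,0,0,0,0,1],[0,0,0,0,0,0,1],[0,0,0,0,0,0,1],[0,0,-0.5,0,0,0,1],[0,0,-1.1,0,0,0,1],[0,0,-1.7,0,0,0,1],[0,0,-2.3,0,0,0,1],[0,0,-2.9,0,0,0,1],[0,-0.1,-3.5,0,0,0,1],[0,-0.2,-4.1,0,0,0,1]],
  ],
)

```text
clock: 38.28
tool_pos: [0.4887, -0.2307, 0.1562]
eef_rot: [0.001, 0.998, 0.061, 0.002]
wrist_force: [8.3, 1.1, 0.0]
gripper_width: 0.0391
```

>>> drive_tool(
  deltas=[
    [[0,-0.1,-0.5,0,0,0,1],[0,-0.3,-1.0,0,0,0,1],[0,-0.5,-1.5,0,0,0,1],[0,-0.7,-2.0,0,0,0,1],[0,-0.8,-2.4,0,0,0,1],[0,-0.9,-2.8,0,0,0,1],[0,-1.0,-3.1,0,0,0,1],[0,-1.0,-3.1,0,0,0,1]],
  ],
)

```text
clock: 39.28
tool_pos: [0.4873, -0.221, 0.1857]
eef_rot: [0.001, 0.998, 0.06, 0.002]
wrist_force: [18.7, -4.2, -17.0]
gripper_width: 0.0389
```

Run:
```python
from h import *
delta(W(hop,[[-.068,-.189,.188]])[0],hop[2])
crop('top','pics/t31.png',(185,155,285,230),8)
crop('side','pics/s31.png',(245,165,345,240),8)
```

```text
[-0.08 -0.18 -0.23] [ 0.003 -0.003  0.003] pos [ 0.4873 -0.221   0.1857] F [ 18.65  -4.22 -17.04] t 39.27 q [-0.5   0.2   0.95  1.87 -0.18  1.15  0.63]
```

View pics/t31.png

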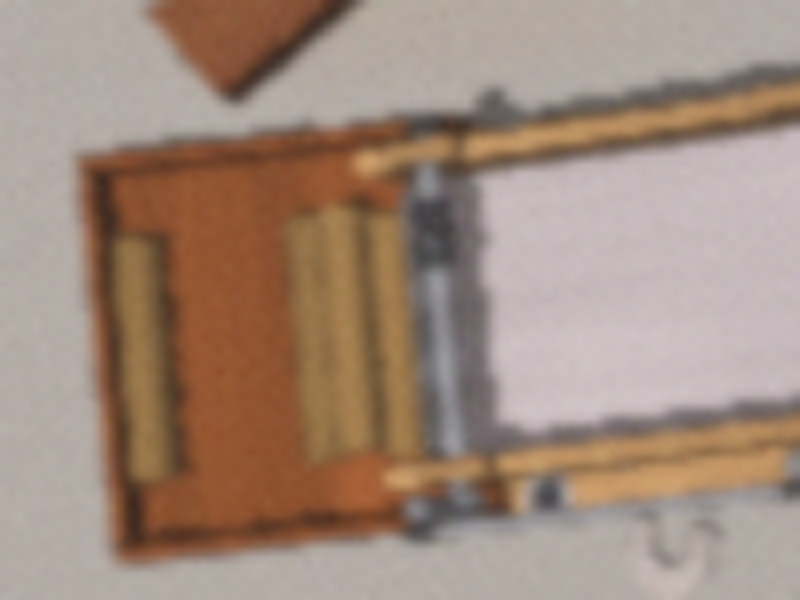

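View pics/s31.png

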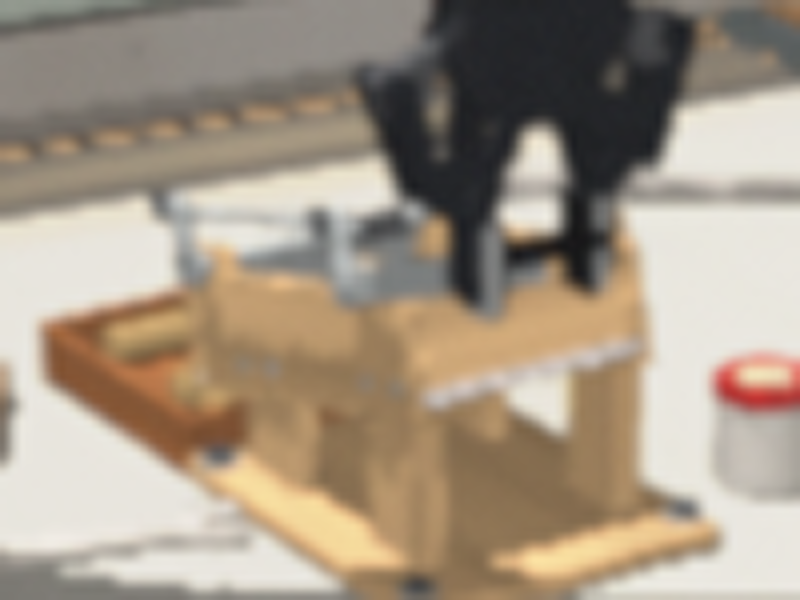

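Run:
```python
from h import *
a=np.mean([get_image('top').astype(float) for _ in range(2)],0); b=cv2.imread('pics/top0.png')[:,:,::-1].astype(float)
for r in(190,196,204): 
    print(r,'now',a[r,232:246,2].round().tolist()); print('   t0',b[r,232:246,2].round().tolist())
c=np.vstack([x[172:222,215:290] for x in(a,b)])
cv2.imwrite('pics/t32.png',cv2.resize(c[:,:,::-1].astype(np.uint8),None,fx=6,fy=6,interpolation=cv2.INTER_CUBIC))
```

```text
190 now [72.0, 80.0, 75.0, 81.0, 100.0, 114.0, 134.0, 156.0, 140.0, 116.0, 106.0, 105.0, 117.0, 150.0]
   t0 [154.0, 153.0, 152.0, 148.0, 128.0, 110.0, 125.0, 141.0, 124.0, 84.0, 49.0, 45.0, 56.0, 66.0]
196 now [66.0, 78.0, 79.0, 76.0, 82.0, 86.0, 98.0, 127.0, 142.0, 121.0, 105.0, 104.0, 105.0, 122.0]
   t0 [153.0, 154.0, 156.0, 153.0, 134.0, 109.0, 96.0, 118.0, 128.0, 99.0, 64.0, 45.0, 47.0, 58.0]
204 now [58.0, 69.0, 76.0, 76.0, 77.0, 81.0, 92.0, 104.0, 138.0, 142.0, 112.0, 98.0, 104.0, 106.0]
   t0 [154.0, 153.0, 153.0, 156.0, 148.0, 134.0, 102.0, 104.0, 127.0, 127.0, 90.0, 55.0, 42.0, 53.0]
```

View pics/t32.png

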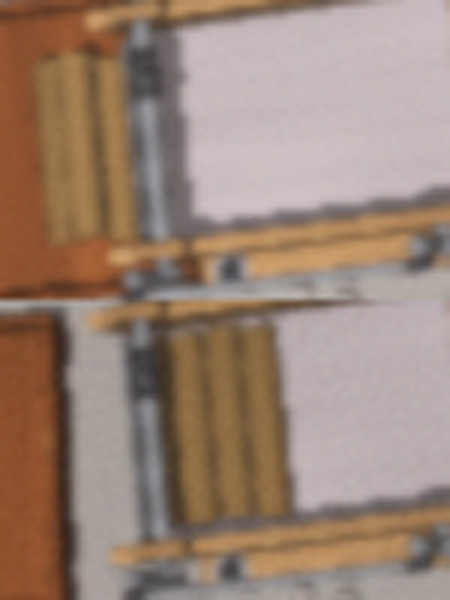

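>>> drive_tool(
  deltas=[
    [[0,0,0.15,0,0,0,1],[0,0,0.15,0,0,0,0],[0,0,0.15,0,0,0,0],[0,0,0.15,0,0,0,0],[0,0,0.15,0,0,0,0],[0,0,-0.5,0,0,0,0],[0,0,-2,0,0,0,0],[0,0,-5,0,0,0,0],[0,0,-8,0,0,0,0],[0,0,-8,0,0,0,0]],
  ],
)

```text
clock: 40.72
tool_pos: [0.4868, -0.2218, 0.2694]
eef_rot: [0.0, 0.998, 0.06, 0.002]
wrist_force: [-0.1, -0.2, -1.0]
gripper_width: 0.0858
```

Run:
```python
from h import *
a=np.mean([get_image('top').astype(float) for _ in range(2)],0); b=cv2.imread('pics/top0.png')[:,:,::-1].astype(float)
c=np.vstack([x[172:222,205:290] for x in(a,b)])
cv2.imwrite('pics/t33.png',cv2.resize(c[:,:,::-1].astype(np.uint8),None,fx=6,fy=6,interpolation=cv2.INTER_CUBIC))
a=get_image('side');b=cv2.imread('pics/side0.png')[:,:,::-1]
c=np.vstack([x[175:240,245:345] for x in(a,b)])
cv2.imwrite('pics/s33.png',cv2.resize(c[:,:,::-1].astype(np.uint8),None,fx=4.6,fy=4.6,interpolation=cv2.INTER_CUBIC))
s=env.get_state();print(s['tool_pos'],s['wrist_force'],s['clock'])
```

```text
[ 0.48544849 -0.22086394  0.26624138] [ 0.4232656  -0.41557354 -0.12671869] 40.875
```

View pics/t33.png

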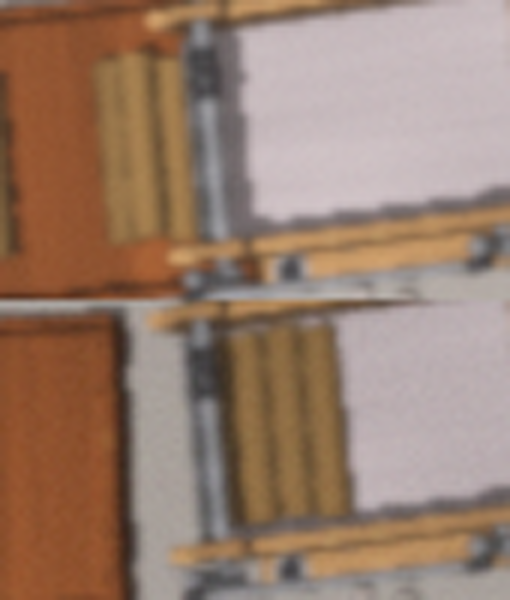

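View pics/s33.png

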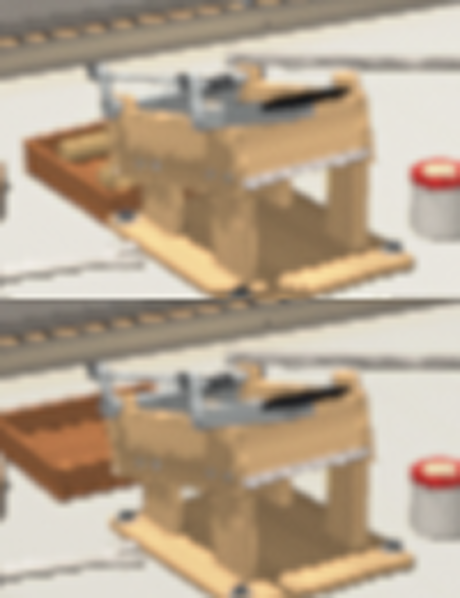

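Run:
```python
from h import *
a=get_image('side');b=cv2.imread('pics/side0.png')[:,:,::-1]
g=lambda x:cv2.cvtColor(np.ascontiguousarray(x),cv2.COLOR_RGB2GRAY)
t=g(b)[186:204,300:322]; # pad
big=lambda x:cv2.resize(x,None,fx=8,fy=8,interpolation=cv2.INTER_CUBIC)
r=cv2.matchTemplate(big(g(a)[180:210,294:328]),big(t),cv2.TM_CCOEFF_NORMED);_,m,_,l=cv2.minMaxLoc(r);print(m,(np.array(l)/8-6))
i1=get_image('top').astype(float)
top=i1; print('tray left',top[199,192:203,2].round())
```

```text
0.9944941997528076 [-0.125  0.   ]
tray left [169. 168. 167. 159. 128.  84.  47.  45.  58.  73.  71.]
```

Run:
```python
from workcell import env,workorder
print(workorder.hand_in()); print(env.get_state()['clock'])
```

```text
the job is handed in; nothing more can be done
None
the job is handed in; nothing more can be done
```

The job is handed in, at about 41 s of the 54 s allowed. My last pictures show the lid shut and all four dowels in the tray, but the hand-in gave no verdict.

**Tray:** I pushed it home with both open fingertips. It stopped against the base board at about y = 0.140 m, x = -3 mm in the hopper's frame and nearly square. It had not moved in the last picture.

**Lever and dowels:** The first press opened the lid fully, but the lid caught on the dowels piled under the spout at about 0.33 rad when I let it up. To free them I gripped the lever pad with the fingers. I pulled up on it once (27 N) and worked the lid up and down several times in small, quick strokes, so the closed lid bumped the pile. One dowel then rolled to the far wall and the pile settled. I opened the lid to about 0.5 rad, held it there for over half a second, then brought it up slowly to its stop while still holding the pad, and let go.

**Last checks:**
- **Lid shut:** the pad was within about 0.1 pixel of its starting place, and 0.04 rad would show as nearly 2 pixels.
- **Dowels:** one lies at the tray's far wall and three at the hopper end, one of them resting between two others at an estimated height of 24 mm.
- **Hand and bystanders:** the open hand was clear above the pad, and I saw no bystander moved in the views around the hopper; the push pads were out of those views.

**Less certain:**
- **Dowels during the hold:** the lid partly hid them during the final hold, so I judged that all four were in the tray from pictures just before and after.
- **Lever speed:** I had no direct reading of it. I kept the commanded return to at most about 0.9 rad/s, and did not see a snap.
- **Gripping the pad:** this went beyond pressing it, and the knocking passed some force from the lid to the dowels.

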